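# Clear the spatula and put the lid on the pan

### The arm

A 6-joint arm with a two-finger parallel gripper is mounted at the origin on the work surface. World frame = base frame: x ahead of the robot, y to its left, z up, the work surface at z = 0. Lengths are in mm, angles in rad, forces in N, time in s.
With the tool pointing down it reaches from about 275 to 1000 mm from the base axis. Payload 8.4 kg.
Tool frame: the origin (TCP) lies between the finger pads; the fingertips stand r.nose_length ahead of it and the grasp point (between the pads) lies 8 mm behind it (r.nose_length is the distance from the TCP to the fingertips, in mm); y points along the fingers, x is the direction in which the jaws open and shut, and the axes are right-handed (so a half turn about y gives the same grasp; the last joint's range is limited). The gripper opens to 85 mm and grips with 20 to 120 N. Pads are 22 mm wide; open, the fingers measure 114 mm over their backs; the gripper's body (76 mm by 85 mm) begins 54 mm behind the grasp point. The pads swing forward as they close: fully open they stand 13 mm farther back than shut.
Start: joints at [1.326, 0.353, 1.633, -0, 1.155, -0.002], TCP at [150.262, 606.671, 242.281] pointing down, gripper open.
Joint ranges: [-2.63, 2.63], [-0.92, 2.1], [0.06, 2.66], [-1.3, 4.44], [0, 2.69], [-3.02, 3.02]. Speed limits (rad/s): [2.22, 2.22, 2.79, 3.14, 3.14, 3.14].

### API

Orientations are given as [roll, pitch, yaw] about the fixed x, y, z axes, in that order (R = Rz(yaw) Ry(pitch) Rx(roll)).
In Python, from rig import r, cams, order gives the robot as it stands. The module is installed in compiled form; this text tells all that it offers.
- The arm moves only by the shell command python3 -m crank 'ROWS' [FORCE]. ROWS is JSON, a list of rows, each a list of 7 numbers: the turn, a rotation vector about the tool's x, y, z in degrees, then the shift along the tool's x, y, z in cm, then the opening, from -1 (shut) to 1 (fully open). A call has exactly 10 rows; each row shifts and turns the pose as measured when the row begins, along the tool's axes as they then stand; what a row does not reach is not made up. A row lasts 1/12 s, in which the tool goes at most 41.7 mm and 7.16 degrees, less where a joint would pass 70% of its speed; a pose out of reach is approached as far as the arm can. A call with a gripper value outside its range is refused whole. The fingers move at their own pace and stop on an object; FORCE is the grip in N (left out, the last holds). Time passes only in rows, so rows that do not move let the fingers close, or fill a call up. It gives the time, the measured TCP pose, the force and the opening at its end, in the units of the state.
- r.sense(): the state, without advancing time (a new reading comes with each control period).
- cams.grab_frame(name): name is "scene" or "top" or "wrist"; returns the picture (384x512x3 uint8, blue, green, red); there is no depth.
- cams.camera_info(name): a dict with "intrinsics" (3x3 intrinsics, pixels), "view" (4x4, takes a point from world to camera coordinates); the wrist camera has in their place "hand_eye" (4x4, takes a point from camera to tool coordinates, whose origin is the TCP and whose axes are the tool frame's). Camera axes: x right, y up, looking along -z (the intrinsics and any distortion apply to the point x, -y, -z); pixel columns grow to the right and rows downward; lengths in mm; the calibration is good to about 2 mm. The wrist camera is an equidistant fisheye: a pixel r from the principal point sees the ray r / f radians off the axis. A picture is of the moment at which its call begins: read the wrist's pose just before it. camera_info takes no time and is no camera call.
- order.sign_off(): hands the job in, once; it reports no verdict.
The state is a dict: "clock": time; "qpos": joint angles; "qvel": joint speeds; "joint_efforts": joint torques, N m; "eef_pos": TCP position; "tcp_rot": TCP orientation; "contact_force": force on the tool from outside, world axes, zero at the start; "wrist_torque": the same for the moment, N m; "opening": opening from 0.0 (shut) to 1.0 (fully open).
Only numpy, scipy, OpenCV 4.12 (cv2) and the standard library are available. Lean on these libraries where they do the work, as an engineer would, in place of code of your own. Each camera call takes 0.05 s, during which the arm holds its last target.

### The job

The pan needs its lid, but a wooden spatula is standing in it: first take the spatula out and lay it down flat on the chopping board, without dropping it. Then take the lid from its sloping stand and set it down on the pan, level and fully home, without letting it fall. Leave the pan standing where it is and do not disturb the mug, the jar and the bowl.

Things in the scene. Friction and masses are not known exactly. Their poses are not given: they have to be found in the camera images.
- pan_rim (a point): Centre of the mouth of a loose round steel pan: outer diameter 180, wall 4, inner 172, floor 5 thick, 1.4 kg; this point is 100 above the counter. z up; x is the horizontal direction in which the spatula's handle leans out over the rim at the start. Two loop handles at +y and -y, 80 above the counter, reach out to 119 from the axis.
- spatula_mid (a point): Centre of a loose wooden spatula, 300 long, 70 g. x runs from blade to handle end, y across, z out of its upper face; its flat underside is 8 below this point. Handle x = -10 to 150, 24 wide (y), 16 thick; blade x = -150 to -30, 52 wide, 8 thick. At first the blade's end stands in the pan's bottom corner at its -x side, the handle lies on the opposite rim, rising at 31 degrees.
- spatula_grip (a point): Point on the spatula's handle 80 from spatula_mid towards the handle's end, at half width and half thickness, same axes: a good place to grip, across the 24 width. At the start it is about 130 above the counter and 30 outside the rim; some 100 of handle stick out over the rim.
- board_top (a point): Centre of the upper face of a wooden chopping board, fixed on the counter: 340 (x) by 200 (y) by 18 thick, z up, the face 18 above the counter. It is at the left or the right of the pan.
- lid_base (a point): Centre of the underside of the lid's rim disc; z is its axis, towards the knob. Loose steel lid, 300 g: disc diameter 188, z = 0 to 5; below it a plug, diameter 162, z = -12 to 0, that drops into the pan with 5 play all round till the disc rests on the rim. Fully home, this point coincides with pan_rim. At first it lies on the stand, tilted 35 degrees from level, knob up and towards the robot.
- lid_knob (a point): On the lid's axis, 27 above lid_base, the point to grip the knob, same axes as lid_base. The knob is a plain cylinder 32 in diameter and 40 tall, from z = 5 to 45 above lid_base; this point is 22 above the disc's upper face. At the start about 95 above the counter.
- stand: The lid's sloping wooden stand, fixed, on the other side of the pan from the board: origin on the counter under the middle of its slope, x horizontal, uphill (roughly away from the robot), z up. Footprint 150 by 150, sloping board 165 long, top edge about 110 above the counter; two pins at the lower edge, 8 high, keep the lid from sliding down.
- mug: White mug, diameter 80, 90 tall, origin at the centre of its underside; leave alone.
- jar: Closed glass jar, diameter 70, 100 tall, origin at the centre of its underside; leave alone.
- bowl: Glass bowl, diameter 140, 60 tall, origin at the centre of its underside; leave alone.
Mind the look-alikes: they are no part of the job. Leave any purple or turquoise look-alike of the part that bears lid_base alone.

How it is judged:
By the outcome, as a careful person would: the job done as asked, in the order asked, and still so for the second after the job is handed in, with the robot touching nothing.
It also fails if it takes over 62 s, if anything falls off the work surface, if the arm or the gripper's body presses on something with over 40 N, if the wrist force passes 120 N, or if a joint passes its speed limit or range.

## Working session

There is one attempt and no reset: what is moved stays moved. The work goes in short steps, Python scripts to look and compute and a shell command to move; the robot and the scene stay as the last step left them, time stands still between calls to the robot, and variables do not carry over. Pictures are saved under pics/ and viewed, and the job is handed in when it is done.

```bash
mkdir -p pics; python3 - <<'E'
from rig import r,cams,order
import cv2
for n in ["scene","top","wrist"]:
    s=r.sense()
    cv2.imwrite(f"pics/{n}0.png",cams.grab_frame(n)); 
    print(n,cams.camera_info(n))
print(s, r.nose_length)
E
```

```text
scene {'intrinsics': array([[409.50405894,   0.        , 249.83589952],
       [  0.        , 409.50405894, 189.94575012],
       [  0.        ,   0.        ,   1.        ]]), 'view': array([[-6.28358577e-01,  7.77913199e-01,  4.06859434e-03,
         3.23410117e+02],
       [-5.76975513e-01, -4.69546674e-01,  6.68300216e-01,
         2.28297897e+02],
       [ 5.21789954e-01,  4.17584694e-01,  7.43880547e-01,
        -1.54808491e+03],
       [ 0.00000000e+00,  0.00000000e+00,  0.00000000e+00,
         1.00000000e+00]])}
top {'intrinsics': array([[421.29534031,   0.        , 251.89961419],
       [  0.        , 421.29534031, 192.36594809],
       [  0.        ,   0.        ,   1.        ]]), 'view': array([[ 3.97225107e-02, -9.99208213e-01, -2.25152566e-03,
        -8.16383773e+00],
       [ 9.72528009e-01,  3.81444174e-02,  2.29639445e-01,
        -5.40540563e+02],
       [-2.29371737e-01, -1.13115271e-02,  9.73273166e-01,
        -1.14689297e+03],
       [ 0.00000000e+00,  0.00000000e+00,  0.00000000e+00,
         1.00000000e+00]])}
wrist {'intrinsics': array([[297.31863964,   0.   
[... 455 characters left out ...]
      1.00000000e+00]])}
{'clock': 0.1, 'qpos': array([ 1.32560396e+00,  3.53578884e-01,  1.63404122e+00,  1.29526104e-05,
        1.15520154e+00, -2.38522415e-03]), 'qvel': array([ 0.00118351, -0.00311349, -0.00216399,  0.00042172, -0.00171685,
       -0.00118195]), 'joint_efforts': array([ 1.78440165e-03, -6.06353331e+01, -3.42818105e+01,  1.61510161e-05,
        4.07716812e-03, -1.86823996e-06]), 'eef_pos': array([150.1570296 , 606.27864233, 241.64468227]), 'tcp_rot': array([-1.57078155e+00,  1.22896015e-03,  1.32798396e+00]), 'contact_force': array([ 0.42362039,  0.49689091, -0.22209353]), 'wrist_torque': array([-0.0578278 ,  0.05395454, -0.02785048]), 'opening': 0.9967117863579469} 11.0
```

View pics/scene0.png

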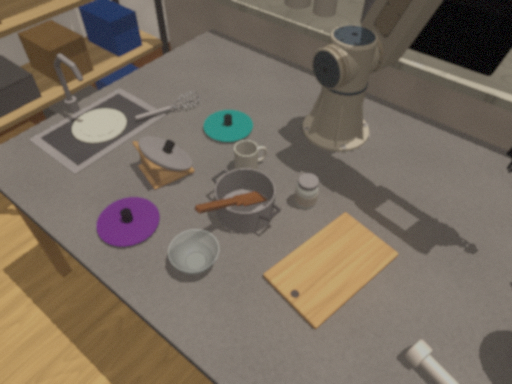

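View pics/top0.png

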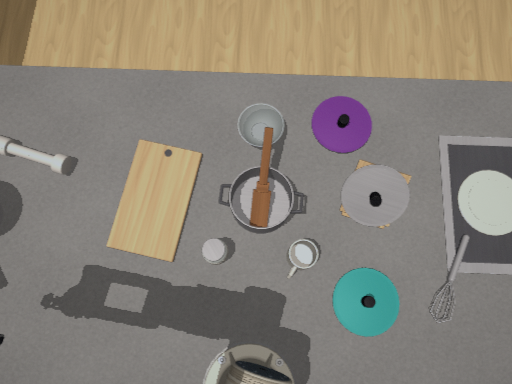

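View pics/wrist0.png

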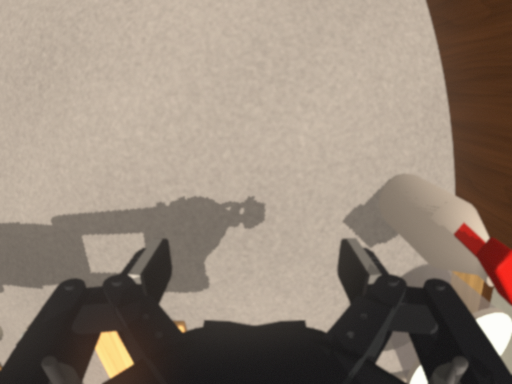

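Scene: pan at top (262,198) with spatula, handle tip at (268,130). The board is at (155,200), and the grey lid on its wooden stand at (375,195). Lid candidates in top: purple (342,123), turquoise (367,302), grey (375,195). Grey fits: steel, on the sloping stand, on the pan's other side from the board. I'll confirm in enlarged crops.

```bash
python3 - <<'E'
import cv2,numpy as np
t=cv2.imread("pics/top0.png");s=cv2.imread("pics/scene0.png")
def crop(im,x,y,w,h,k,name):
    c=cv2.resize(im[y:y+h,x:x+w],None,fx=k,fy=k,interpolation=cv2.INTER_CUBIC)
    for i in range(x - x%10+10,x+w,10):
        cv2.line(c,((i-x)*k,0),((i-x)*k,6 if i%50 else 20),(0,0,255),1)
        if i%20==0: cv2.putText(c,str(i),((i-x)*k-8,16),0,.35,(0,0,255),1)
    for i in range(y - y%10+10,y+h,10):
        cv2.line(c,(0,(i-y)*k),(6,(i-y)*k),(0,0,255),1)
        if i%20==0: cv2.putText(c,str(i),(8,(i-y)*k+4),0,.35,(0,0,255),1)
    cv2.imwrite(name,c)
crop(t,210,95,100,150,4,"pics/c1.png")
crop(t,325,145,100,100,6,"pics/c2.png")
crop(s,125,120,160,130,5,"pics/c3.png")
E
cat > h.py <<'E'
import numpy as np,cv2
from rig import r,cams
from scipy.spatial.transform import Rotation as Ro
def cam(n):
    i=cams.camera_info(n);return i["intrinsics"],i["view"]
def px(n,P):
    K,V=cam(n);P=np.atleast_2d(P);c=P@V[:3,:3].T+V[:3,3]
    return np.c_[K[0,2]+K[0,0]*c[:,0]/-c[:,2],K[1,2]-K[1,1]*c[:,1]/-c[:,2]]
def ray(n,u,v):
    K,V=cam(n);R=V[:3,:3];o=-R.T@V[:3,3]
    d=R.T@np.array([(u-K[0,2])/K[0,0],-(v-K[1,2])/K[1,1],-1]);return o,d/np.linalg.norm(d)
def atz(n,u,v,z):
    o,d=ray(n,u,v);return o+d*(z-o[2])/d[2]
def tri(obs):
    A=np.zeros((3,3));b=np.zeros(3)
    for n,u,v in obs:
        o,d=ray(n,u,v);M=np.eye(3)-np.outer(d,d);A+=M;b+=M@o
    p=np.linalg.solve(A,b);return p,[px(n,p)[0]-[u,v] for n,u,v in obs]
def pose():
    s=r.sense();return s["eef_pos"],Ro.from_euler("xyz",s["tcp_rot"]).as_matrix(),s
def crop(im,x,y,w,h,k,name):
    c=cv2.resize(im[y:y+h,x:x+w],None,fx=k,fy=k,interpolation=cv2.INTER_CUBIC)
    for i in range(x - x%10+10,x+w,10):
        cv2.line(c,((i-x)*k,0),((i-x)*k,6),(0,0,255),1)
        if i%20==0: cv2.putText(c,str(i),((i-x)*k-8,16),0,.35,(0,0,255),1)
    for i in range(y - y%10+10,y+h,10):
        cv2.line(c,(0,(i-y)*k),(6,(i-y)*k),(0,0,255),1)
        if i%20==0: cv2.putText(c,str(i),(8,(i-y)*k+4),0,.35,(0,0,255),1)
    cv2.imwrite(name,c)
E
```

```text
(no output)
```

View pics/c1.png

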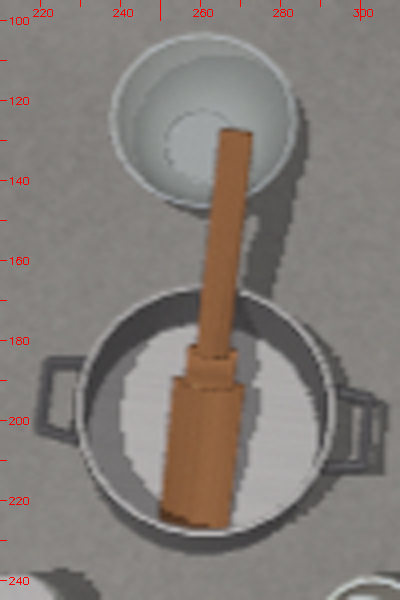

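View pics/c2.png

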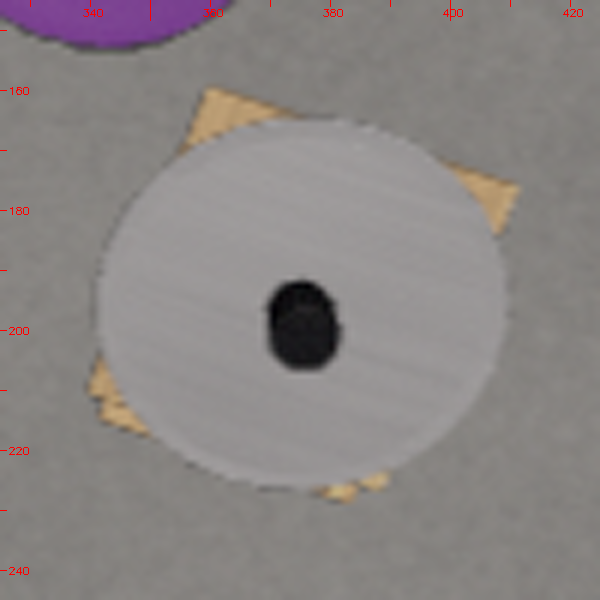

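View pics/c3.png

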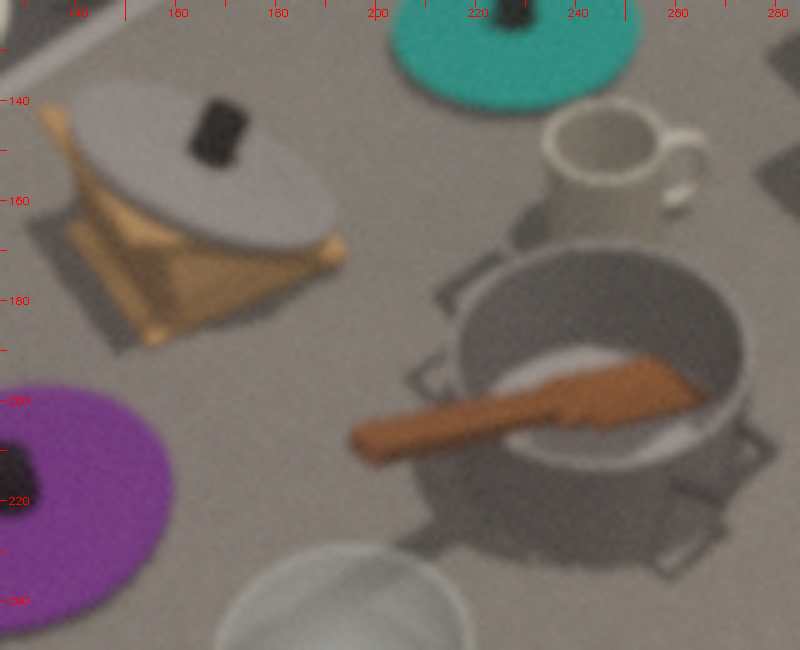

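The crops confirm it: the grey disc is on the wooden stand and its black knob is at top (375,200) / scene (170,147). Next I'll fit the pan, lid, spatula, board and obstacles.

```bash
cat > fit.py <<'E'
from h import *
from scipy.optimize import least_squares
a=np.linspace(0,2*np.pi,361)
def ext(p): return np.array([p[:,0].min(),p[:,0].max(),p[:,1].min(),p[:,1].max()])
def circ(c,rad,R=np.eye(3),z=0): return np.array(c)+ (R@np.array([rad*np.cos(a),rad*np.sin(a),z+0*a])).T
f=lambda q:np.r_[ext(px("top",circ([q[0],q[1],100],90)))-[229,293.7,166.3,228.7],ext(px("scene",circ([q[0],q[1],100],90)))-[216,274,168.6,213.6]]
s=least_squares(f,[600,0]);print("pan",s.x,s.fun.round(1))
def lidR(yaw,t): return (Ro.from_euler("z",yaw)*Ro.from_euler("y",-t)).as_matrix()
def g(q):
    R=lidR(q[3],np.radians(35));c=q[:3]
    return np.r_[ext(px("top",circ(c,94,R,5)))-[341.2,409.7,164.5,226.3],ext(px("scene",circ(c,94,R,5)))-[139,192.4,136,169.6],
      px("top",c+R@[0,0,45])[0]-[375.7,201.3],px("scene",c+R@[0,0,45])[0]-[170,141.6]]
s=least_squares(g,[600,-280,75,0]);print("lid",s.x,s.fun.round(1));R=lidR(s.x[3],np.radians(35))
print("knob",s.x[:3]+R@[0,0,27],"axis",R[:,2])
def sp(q): return (Ro.from_euler("z",q[3])*Ro.from_euler("y",-np.radians(31))).as_matrix()
def k(q):
    R=sp(q);c=q[:3];P=lambda x,y,z:c+R@[x,y,z]
    return np.r_[px("top",P(150,12,8))[0]-[264.5,127],px("top",P(150,-12,8))[0]-[273,127.7],px("top",P(-150,26,0))[0]-[250,225.5],px("top",P(-150,-26,0))[0]-[267.5,227],px("scene",P(150,0,0))[0]-[199.4,208.2]]
s=least_squares(k,[640,0,100,0]);print("spat",s.x,s.fun.round(1));R=sp(s.x);print("grip",s.x[:3]+R@[80,0,0],"end",s.x[:3]+R@[150,0,0],"blade",s.x[:3]+R@[-150,0,-8])
for n,u,v,z in [("board",144,140,18),("board",203,152,18),("board",172,261,18),("board",108,247,18),("mugrim",303,253,90),("jar",214,249,100),("bowl",261,126,60)]: print(n,atz("top",u,v,z).round(0))
E
python3 fit.py
```

```text
pan [520.45415409 -13.74074578] [-0.2  0.  -0.7  0.2 -1.4  1.7 -0.7 -0.2]
lid [ 5.42647692e+02 -3.36266784e+02  7.12221808e+01 -3.05466612e-01] [-0.3  0.2 -0.2  0.3 -0.6 -0.3 -0.  -0.4  0.2 -0.   0.9  0.5]
knob [ 527.87805146 -331.60938219   93.33928603] axis [-0.54702371  0.17249636  0.81915204]
spat [ 5.72612433e+02 -1.76700611e+01  9.52156227e+01 -5.91156268e-02] [-0.6 -1.1 -0.2 -0.9 -0.3  1.8 -0.1  2.1 -1.9  0.6]
grip [641.06603183 -21.72145903 136.41866873] end [700.9629307  -25.2664322  172.47133398] blade [448.37504272 -10.31712259  11.1025731 ]
board [703. 352.  18.]
board [672. 168.  18.]
board [340. 235.  18.]
board [372. 423.  18.]
mugrim [ 371. -132.   90.]
jar [371. 109. 100.]
bowl [746.  -6.  60.]
```

```bash
cat > plan.py <<'E'
import sys
from h import *
# usage: plan(pos, approach, xdir)
def target(app,xd):
    y=np.array(app,float);y/=np.linalg.norm(y);x=np.array(xd,float);x-=y*(x@y);x/=np.linalg.norm(x)
    return np.c_[x,y,np.cross(x,y)]
def plan(pos,R1):
    p,R,s=pose();d=R.T@(np.array(pos)-p)/10
    w=np.degrees(Ro.from_matrix(R.T@R1).as_rotvec())
    print("t",round(s["clock"],2),"p",p.round(1),"err",(np.array(pos)-p).round(1),"open",round(s["opening"],3),"F",s["contact_force"].round(1))
    n=max(np.linalg.norm(d)/4.1,np.linalg.norm(w)/7.1)
    print("turn",w.round(2),"shift_cm",d.round(3),"minrows",round(n,1))
    # simultaneous equal rows: rotation const in tool, translation re-expressed each row
    return d,w
def steps(pos,R1,n):
    """per-row shifts if turn is spread evenly over n rows"""
    p,R,s=pose();d=(np.array(pos)-p)/10/n;w=Ro.from_matrix(R.T@R1).as_rotvec()/n
    for i in range(n):
        Ri=R@Ro.from_rotvec(w*i).as_matrix();print((np.degrees(w)).round(2),(Ri.T@d).round(2))
SY=-0.059
SX=np.array([np.cos(SY),np.sin(SY),0]);SYv=np.array([-np.sin(SY),np.cos(SY),0])
e=np.radians(31);APP=np.array([SX[0]*np.sin(e),SX[1]*np.sin(e),-np.cos(e)])
E
python3 - <<'E'
from plan import *
R1=target(APP,SYv);g=np.array([641,-21.7,136.4])
print(APP); plan(g-APP*120,R1);steps(g-APP*120,R1,20)
E
```

```text
[ 0.51414191 -0.03036962 -0.8571673 ]
t 0.15 p [150.2 606.3 241.7] err [ 429.2 -624.4   -2.5] open 1.0 F [0.1 0.4 0.9]
turn [-30.92 -10.26  -2.91] shift_cm [-50.288   0.298 -56.669] minrows 18.5
[-1.55 -0.51 -0.15] [-2.51  0.01 -2.83]
[-1.55 -0.51 -0.15] [-2.54  0.08 -2.81]
[-1.55 -0.51 -0.15] [-2.57  0.15 -2.78]
[-1.55 -0.51 -0.15] [-2.59  0.22 -2.76]
[-1.55 -0.51 -0.15] [-2.62  0.29 -2.73]
[-1.55 -0.51 -0.15] [-2.64  0.36 -2.69]
[-1.55 -0.51 -0.15] [-2.67  0.42 -2.66]
[-1.55 -0.51 -0.15] [-2.69  0.49 -2.62]
[-1.55 -0.51 -0.15] [-2.71  0.55 -2.58]
[-1.55 -0.51 -0.15] [-2.74  0.61 -2.54]
[-1.55 -0.51 -0.15] [-2.76  0.67 -2.5 ]
[-1.55 -0.51 -0.15] [-2.79  0.73 -2.46]
[-1.55 -0.51 -0.15] [-2.81  0.79 -2.41]
[-1.55 -0.51 -0.15] [-2.83  0.85 -2.37]
[-1.55 -0.51 -0.15] [-2.86  0.9  -2.32]
[-1.55 -0.51 -0.15] [-2.88  0.96 -2.27]
[-1.55 -0.51 -0.15] [-2.9   1.01 -2.21]
[-1.55 -0.51 -0.15] [-2.93  1.06 -2.16]
[-1.55 -0.51 -0.15] [-2.95  1.11 -2.1 ]
[-1.55 -0.51 -0.15] [-2.97  1.16 -2.05]
```

Translate first (2 calls), then check.

```bash
python3 -m crank '[[0,0,0,-2.5,0,-2.8,1],[0,0,0,-2.5,0,-2.8,1],[0,0,0,-2.5,0,-2.8,1],[0,0,0,-2.5,0,-2.8,1],[0,0,0,-2.5,0,-2.8,1],[0,0,0,-2.5,0,-2.8,1],[0,0,0,-2.5,0,-2.8,1],[0,0,0,-2.5,0,-2.8,1],[0,0,0,-2.5,0,-2.8,1],[0,0,0,-2.5,0,-2.8,1]]' 60; python3 -c "
from plan import *
plan(np.array([641,-21.7,136.4])-APP*120,target(APP,SYv))"
```

```text
clock: 0.98
eef_pos: [365.0, 288.6, 238.9]
tcp_rot: [-1.569, 0.001, 1.339]
contact_force: [0.1, 0.4, 0.9]
opening: 1.003
t 0.98 p [365.  288.6 238.9] err [ 214.3 -306.7    0.4] open 1.003 F [0.1 0.4 0.9]
turn [-31.02  -9.68  -2.71] shift_cm [-24.912  -0.07  -27.909] minrows 9.1
```

```bash
python3 -m crank '[[-3.1,-1,-0.3,-2.5,0,-2.8,1],[-3.1,-1,-0.3,-2.5,0.15,-2.8,1],[-3.1,-1,-0.3,-2.5,0.3,-2.75,1],[-3.1,-1,-0.3,-2.6,0.45,-2.7,1],[-3.1,-1,-0.3,-2.6,0.6,-2.6,1],[-3.1,-1,-0.3,-2.6,0.7,-2.6,1],[-3.1,-1,-0.3,-2.7,0.8,-2.5,1],[-3.1,-1,-0.3,-2.7,0.95,-2.4,1],[-3.1,-1,-0.3,-2.8,1.0,-2.3,1],[-3.1,-1,-0.3,-2.8,1.1,-2.2,1]]'; python3 -c "
from plan import *
plan(np.array([641,-21.7,136.4])-APP*120,target(APP,SYv))
p,R,s=pose();cv2.imwrite('pics/w1.png',cams.grab_frame('wrist'));np.savez('w1.npz',p=p,R=R);print(s['qpos'].round(2))"
```

```text
clock: 1.82
eef_pos: [598.2, -29.6, 243.2]
tcp_rot: [-2.139, 0.006, 1.524]
contact_force: [0.3, 2.3, -0.1]
opening: 0.996
t 1.82 p [598.2 -29.6 243.2] err [-18.9  11.5  -3.9] open 0.996 F [ 0.3  2.3 -0.1]
turn [1.54 0.77 0.08] shift_cm [ 1.063 -0.72   1.842] minrows 0.5
[-0.05  0.1   2.1  -0.01  0.38 -1.57]
```

View pics/w1.png

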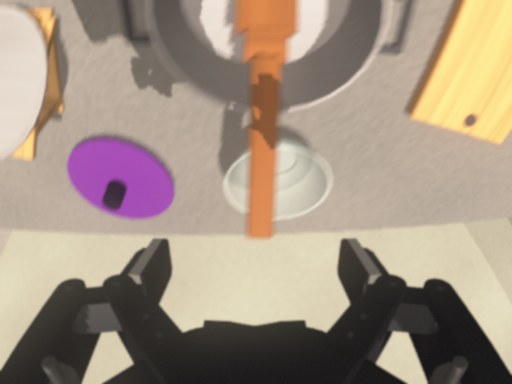

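```bash
cat >> h.py <<'E'
def pxw(P,p,R):
    i=cams.camera_info("wrist");K=i["intrinsics"];H=i["hand_eye"]
    t=(np.atleast_2d(P)-p)@R;c=(t-H[:3,3])@H[:3,:3]
    x,y,z=c[:,0],-c[:,1],-c[:,2];rr=np.hypot(x,y);th=np.arctan2(rr,z)
    return np.c_[K[0,2]+K[0,0]*th*x/rr,K[1,2]+K[1,1]*th*y/rr]
def rayw(u,v,p,R):
    i=cams.camera_info("wrist");K=i["intrinsics"];H=i["hand_eye"]
    a=np.array([u-K[0,2],v-K[1,2]])/K[0,0];th=np.linalg.norm(a);a=a/th*np.sin(th)
    d=np.array([a[0],-a[1],-np.cos(th)]);return p+R@H[:3,3],R@H[:3,:3]@d
E
python3 - <<'E'
from h import *
z=np.load('w1.npz');p,R=z['p'],z['R'];im=cv2.imread('pics/w1.png')
c=np.array([572.6,-17.7,95.2]);S=(Ro.from_euler("z",-.059)*Ro.from_euler("y",-np.radians(31))).as_matrix()
im=cv2.resize(im,None,fx=1.5,fy=1.5)
for q in [(150,12,8),(150,-12,8),(-10,12,8),(-10,-12,8),(80,0,8)]:
    u=pxw(c+S@q,p,R)[0];print(q,u.round(1));cv2.circle(im,tuple((u*1.5).astype(int)),3,(255,0,0),-1)
a=np.linspace(0,6.28,100)
for u in pxw(np.c_[520.5+90*np.cos(a),-13.7+90*np.sin(a),100+0*a],p,R): cv2.circle(im,tuple((u*1.5).astype(int)),1,(0,255,0),-1)
for u in pxw(np.c_[746+70*np.cos(a),-6+70*np.sin(a),60+0*a],p,R): cv2.circle(im,tuple((u*1.5).astype(int)),1,(0,255,0),-1)
cv2.imwrite('pics/w1b.png',im)
E
```

```text
(150, 12, 8) [278.9 244.7]
(150, -12, 8) [252.1 244.5]
(-10, 12, 8) [285.4  56.7]
(-10, -12, 8) [254.4  55.8]
(80, 0, 8) [267.8 168.2]
```

View pics/w1b.png

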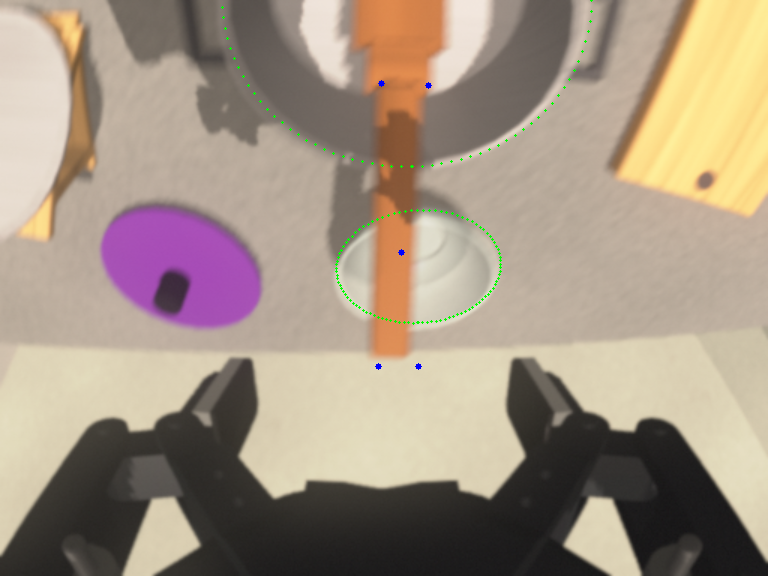

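```bash
python3 - <<'E'
from h import *
from scipy.optimize import least_squares
z=np.load('w1.npz');p,R=z['p'],z['R']
def k(q):
    S=(Ro.from_euler("z",q[3])*Ro.from_euler("y",-np.radians(31))*Ro.from_euler("x",q[4])).as_matrix();c=q[:3];P=lambda x,y,z:c+S@[x,y,z]
    a=np.r_[px("top",P(150,12,8))[0]-[264.5,127],px("top",P(150,-12,8))[0]-[273,127.7],px("top",P(-150,26,0))[0]-[250,225.5],px("top",P(-150,-26,0))[0]-[267.5,227],px("scene",P(150,0,0))[0]-[199.4,208.2]]
    b=np.r_[pxw(P(150,12,8),p,R)[0]-[274,236.7],pxw(P(150,-12,8),p,R)[0]-[247,236.7],pxw(P(-10,12,8),p,R)[0]-[280,56.7],pxw(P(-10,-12,8),p,R)[0]-[250,56.7]]
    return np.r_[a*2,b,(q[2]-89)/2]
s=least_squares(k,[572,-18,89,-.06,0]);print(s.x.round(3),s.fun.round(1));q=s.x
S=(Ro.from_euler("z",q[3])*Ro.from_euler("y",-np.radians(31))).as_matrix();print(q[:3]+S@[80,0,0])
E
```

```text
[ 5.7431e+02 -1.9694e+01  8.7977e+01 -6.4000e-02  1.3100e-01] [ 1.4 -1.   1.9 -1.   0.5  4.1  0.6  2.9 -5.6  4.5  0.6  3.   1.5  1.1
  1.  -1.8  1.  -2.1 -0.5]
[642.74451192 -24.05889449 129.1800281 ]
```

```bash
python3 - <<'E'
from plan import *
g=np.array([642,-24,130.])
plan(g-APP*4,target(APP,SYv))
E
```

```text
t 1.87 p [600.9 -33.6 243.4] err [  39.1    9.7 -110. ] open 0.999 F [ 1.9 -2.3 -0.4]
turn [ 1.85  1.09 -0.02] shift_cm [ 1.251 11.323  2.716] minrows 2.9
```

```bash
python3 -m crank '[[0.9,0.5,0,0.6,0,1.3,1],[0.9,0.5,0,0.6,0,1.3,1],[0,0,0,0,1.5,0,1],[0,0,0,0,1.5,0,1],[0,0,0,0,1.5,0,1],[0,0,0,0,1.5,0,1],[0,0,0,0,1,0,1],[0,0,0,0,1,0,1],[0,0,0,0,1,0,1],[0,0,0,0,0,0,1]]'; python3 - <<'E'
from plan import *
g=np.array([642,-24,130.])
plan(g-APP*4,target(APP,SYv))
p,R,s=pose();cv2.imwrite('pics/w2.png',cams.grab_frame('wrist'));np.savez('w2.npz',p=p,R=R)
E
```

```text
clock: 2.7
eef_pos: [620.8, -23.5, 144.3]
tcp_rot: [-2.101, -0.001, 1.505]
contact_force: [-0.5, 0.2, -1.1]
opening: 0.997
t 2.7 p [620.8 -23.5 144.3] err [ 19.1  -0.4 -10.9] open 0.997 F [-0.5  0.2 -1.1]
turn [-0.6  -0.35 -0.14] shift_cm [ 0.083  1.905 -1.098] minrows 0.5
```

View pics/w2.png

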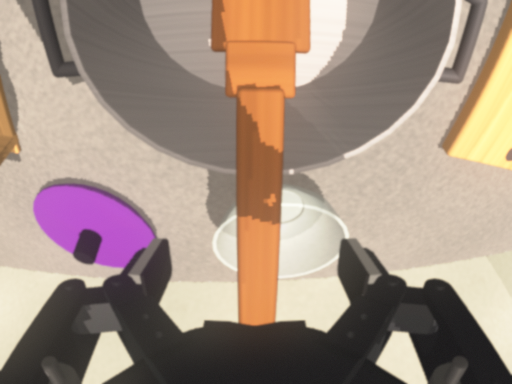

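```bash
python3 - <<'E'
from h import *
from scipy.optimize import least_squares
z=np.load('w2.npz');p,R=z['p'],z['R']
z1=np.load('w1.npz')
def k(q):
    S=(Ro.from_euler("z",q[3])*Ro.from_euler("y",-np.radians(31))).as_matrix();c=q[:3];P=lambda x,y,z:c+S@[x,y,z]
    return np.r_[pxw(P(-10,12,8),p,R)[0]-[285,89],pxw(P(-10,-12,8),p,R)[0]-[236,88], pxw(P(150,12,8),p,R)[0]-[276,325],pxw(P(150,-12,8),p,R)[0]-[238,325],(q[2]-89)]
s=least_squares(k,[574,-18,89,-.06]);q=s.x;print(q.round(3),s.fun.round(1),k([574,-20,89,-.062]).round(1))
S=(Ro.from_euler("z",q[3])*Ro.from_euler("y",-np.radians(31))).as_matrix();print(q[:3]+S@[80,0,0])
a=np.linspace(0,6.28,200)
def f(q): 
    o=pxw(np.c_[q[0]+90*np.cos(a),q[1]+90*np.sin(a),100+0*a],p,R)
    t=np.array([[62,0],[80,75],[130,137],[190,167],[345,158],[415,110],[455,45],[466,5]])
    from scipy.spatial import cKDTree
    return cKDTree(o).query(t)[0]
s=least_squares(f,[520,-14],diff_step=1e-3);print("pan",s.x,s.fun.round(1))
E
```

```text
[ 5.77115e+02 -1.78010e+01  7.68850e+01 -7.70000e-02] [ -1.8  -1.7   1.8  -1.3  -2.    5.8   2.    5.8 -12.1] [-4.7  3.6 -4.7  4.8 -2.  20.9  0.8 21.   0. ]
[645.48422607 -23.08984276 118.08791666]
pan [519.51490601 -13.27674623] [3.4 1.4 3.9 3.  1.6 1.4 2.  3.2]
```

```bash
python3 -m crank '[[0,0,0,0.2,0.7,-0.6,1],[0,0,0,0.1,0.7,-0.6,1],[0,0,0,0,0.6,0,1],[0,0,0,0,0,0,1],[0,0,0,0,0,0,-1],[0,0,0,0,0,0,-1],[0,0,0,0,0,0,-1],[0,0,0,0,0,0,-1],[0,0,0,0,0,0,-1],[0,0,0,0,0,0,-1]]' 60; python3 - <<'E'
from plan import *
g=np.array([642,-24,130.])
plan(g-APP*4,target(APP,SYv))
p,R,s=pose();cv2.imwrite('pics/w3.png',cams.grab_frame('wrist'));np.savez('w3.npz',p=p,R=R)
crop(cams.grab_frame('scene'),170,140,130,110,6,'pics/s3.png')
E
```

```text
clock: 3.58
eef_pos: [644.0, -21.7, 135.2]
tcp_rot: [-2.105, -0.001, 1.505]
contact_force: [-0.2, 0.0, 0.2]
opening: 0.262
t 3.58 p [644.  -21.7 135.2] err [-4.1 -2.2 -1.8] open 0.262 F [-0.2  0.   0.2]
turn [-0.41 -0.38 -0.15] shift_cm [-0.246 -0.05   0.429] minrows 0.1
```

View pics/w3.png

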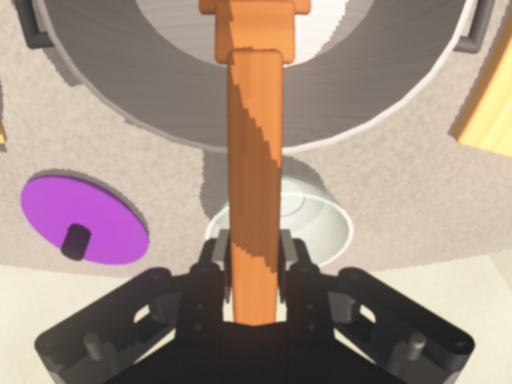

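View pics/s3.png

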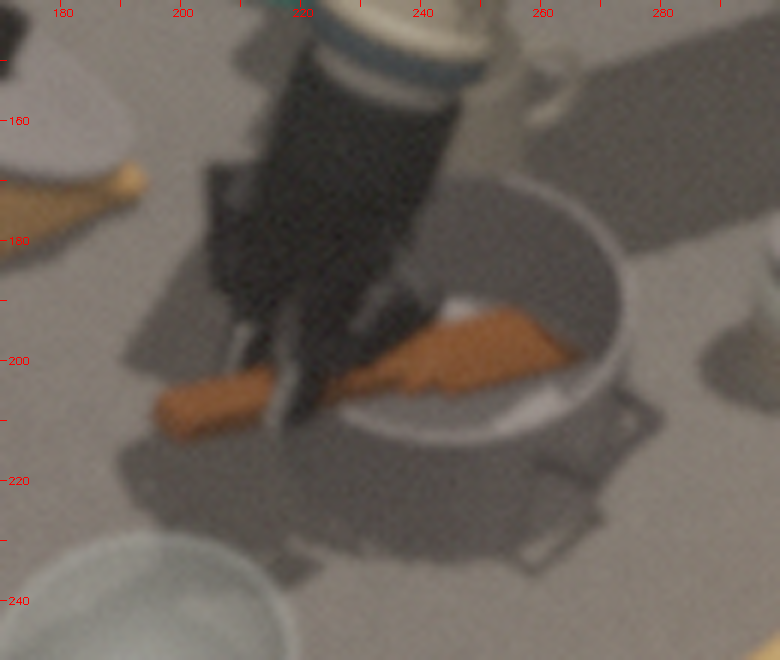

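```bash
python3 -m crank '[[0,0,0,0,-0.4,-0.35,-1],[0,0,0,0,-0.4,-0.35,-1],[0,0,0,0,-0.75,-0.7,-1],[0,0,0,0,-0.75,-0.7,-1],[0,0,0,0,-1.3,-0.8,-1],[0,0,0,0,-1.7,-1.0,-1],[0,0,0,0,-1.7,-1.0,-1],[0,0,0,0,-1.7,-1.0,-1],[0,0,0,0,-1.7,-1.0,-1],[0,0,0,0,-1.7,-1.0,-1]]' ; python3 - <<'E'
from plan import *
p,R,s=pose();cv2.imwrite('pics/w4.png',cams.grab_frame('wrist'));np.savez('w4.npz',p=p,R=R)
crop(cams.grab_frame('scene'),150,110,130,110,6,'pics/s4.png')
B=np.array([522,295]);bd=np.array([.979,-.205,0])
R1=target([0,0,-1],[.205,.979,0]);plan(np.r_[B+80*bd[:2],150],R1)
print(np.r_[B+80*bd[:2],150])
E
```

```text
clock: 4.52
eef_pos: [648.1, -22.1, 284.1]
tcp_rot: [-2.096, -0.002, 1.506]
contact_force: [0.1, -0.4, -1.1]
opening: 0.265
t 4.62 p [650.5 -22.1 287.7] err [ -50.1  300.7 -137.7] open 0.258 F [0.5 0.3 0.2]
turn [30.43  7.87  2.25] shift_cm [29.659  8.381 13.013] minrows 8.2
[600.32 278.6  150.  ]
```

View pics/s4.png

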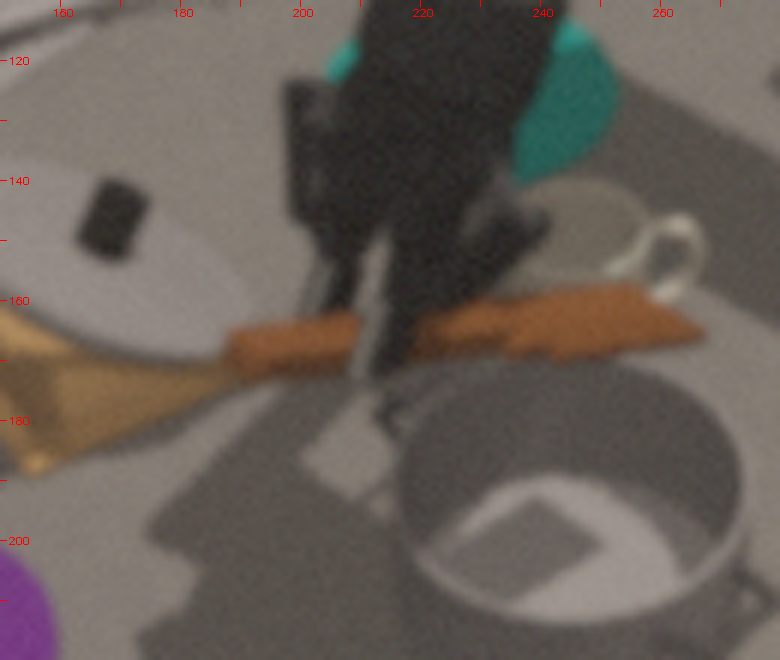

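View pics/w4.png

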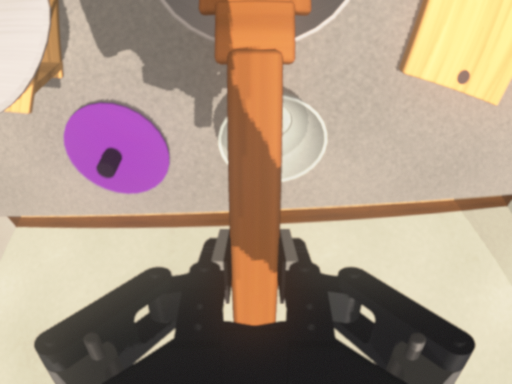

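```bash
python3 - <<'E'
from plan import *
R1=target([0,0,-1],[.205,.979,0]);steps([600,278.6,230],R1,10)
E
```

```text
[3.04 0.79 0.23] [2.97 0.15 0.9 ]
[3.04 0.79 0.23] [2.96 0.18 0.93]
[3.04 0.79 0.23] [2.94 0.22 0.96]
[3.04 0.79 0.23] [2.93 0.26 0.99]
[3.04 0.79 0.23] [2.92 0.3  1.01]
[3.04 0.79 0.23] [2.91 0.35 1.04]
[3.04 0.79 0.23] [2.89 0.39 1.06]
[3.04 0.79 0.23] [2.88 0.44 1.07]
[3.04 0.79 0.23] [2.87 0.48 1.09]
[3.04 0.79 0.23] [2.85 0.53 1.1 ]
```

```bash
python3 -m crank '[[3,0.8,0.2,2,0.1,0.6,-1],[3,0.8,0.2,3,0.2,0.9,-1],[3,0.8,0.2,3,0.2,0.9,-1],[3,0.8,0.2,3,0.25,1,-1],[3,0.8,0.2,3,0.3,1,-1],[3,0.8,0.2,3,0.35,1,-1],[3,0.8,0.2,3,0.4,1,-1],[3,0.8,0.2,3,0.4,1,-1],[3,0.8,0.2,2.5,0.5,1,-1],[3,0.8,0.2,1.5,0.5,0.6,-1]]' ; python3 -m crank '[[0,0,0,0,1,0,-1],[0,0,0,0,1.5,0,-1],[0,0,0,0,2,0,-1],[0,0,0,0,2,0,-1],[0,0,0,0,2,0,-1],[0,0,0,0,2,0,-1],[0,0,0,0,1.5,0,-1],[0,0,0,0,1,0,-1],[0,0,0,0,0.5,0,-1],[0,0,0,0,0,0,-1]]'; python3 - <<'E'
from plan import *
R1=target([0,0,-1],[.205,.979,0]);plan([600,278.6,70],R1)
p,R,s=pose();cv2.imwrite('pics/w5.png',cams.grab_frame('wrist'));np.savez('w5.npz',p=p,R=R)
cv2.imwrite('pics/t5.png',cams.grab_frame('top'))
crop(cams.grab_frame('scene'),240,160,130,110,6,'pics/s5.png')
E
```

```text
clock: 5.45
eef_pos: [602.4, 264.9, 230.8]
tcp_rot: [-1.556, 0.0, 1.352]
contact_force: [0.3, -1.1, 0.1]
opening: 0.263
clock: 6.28
eef_pos: [596.6, 262.2, 80.0]
tcp_rot: [-1.555, 0.005, 1.358]
contact_force: [-0.2, -0.8, -0.7]
opening: 0.264
t 6.28 p [596.6 262.2  80. ] err [  3.4  16.4 -10. ] open 0.264 F [-0.2 -0.8 -0.7]
turn [-0.9  -0.35 -0.31] shift_cm [1.682 0.993 0.002] minrows 0.5
```

View pics/s5.png

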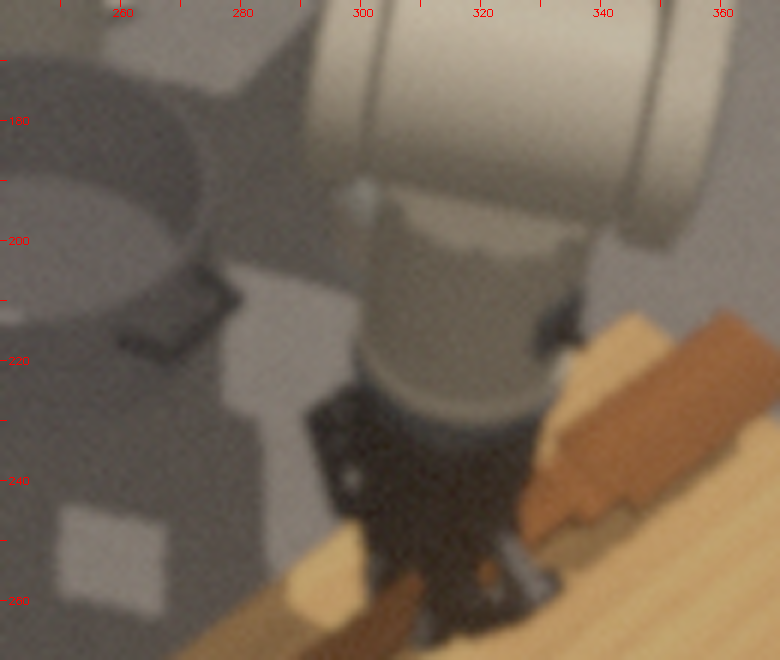

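View pics/t5.png

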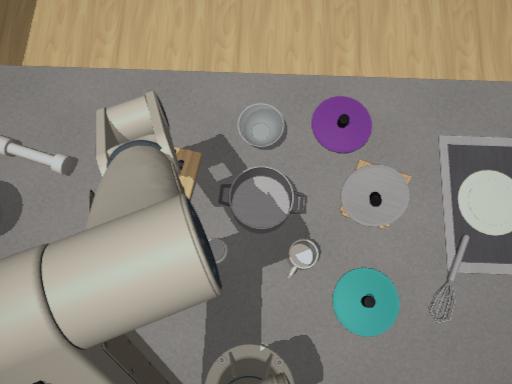

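```bash
python3 -m crank '[[-0.9,-0.4,-0.3,0.9,0.5,0,-1],[0,0,0,0.8,0.8,0,-1],[0,0,0,0,0.8,0,-1],[0,0,0,0,0.8,0,-1],[0,0,0,0,0.6,0,-1],[0,0,0,0,0.4,0,-1],[0,0,0,0,0.2,0,-1],[0,0,0,0,0,0,-1],[0,0,0,0,0,0,-1],[0,0,0,0,0,0,-1]]'; python3 - <<'E'
from plan import *
R1=target([0,0,-1],[.205,.979,0]);plan([600,278.6,32],R1)
p,R,s=pose();cv2.imwrite('pics/w6.png',cams.grab_frame('wrist'));np.savez('w6.npz',p=p,R=R)
crop(cams.grab_frame('scene'),240,190,150,110,5,'pics/s6.png')
E
```

```text
clock: 7.27
eef_pos: [604.2, 283.1, 39.7]
tcp_rot: [-1.579, -0.006, 1.367]
contact_force: [-0.4, 0.5, -0.6]
opening: 0.261
t 7.27 p [604.2 283.1  39.7] err [-4.2 -4.5 -7.7] open 0.261 F [-0.4  0.5 -0.6]
turn [0.49 0.14 0.33] shift_cm [-0.534  0.763  0.324] minrows 0.2
```

View pics/s6.png

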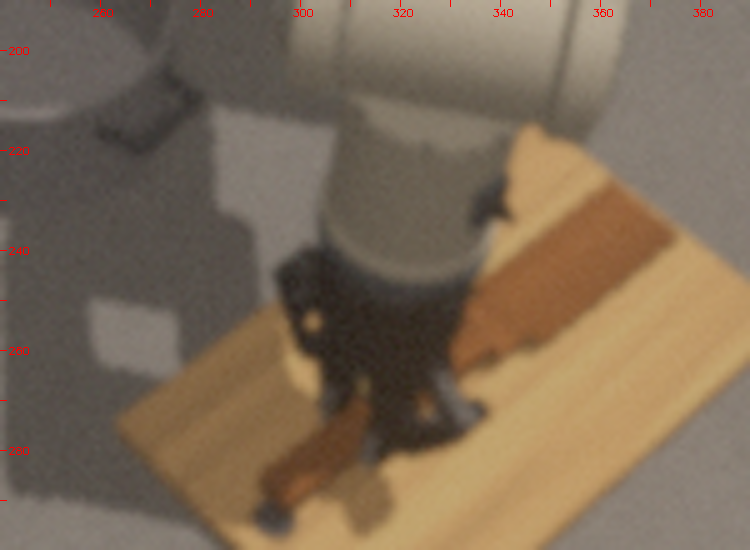

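View pics/w6.png

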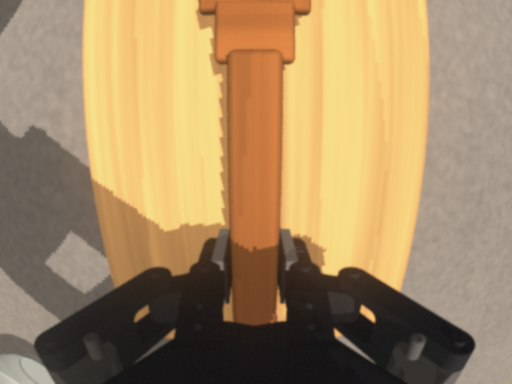

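```bash
python3 -m crank '[[0.5,0,0.3,-0.3,0.3,0.2,-1],[0,0,0,0,0.25,0,-1],[0,0,0,0,0.15,0,-1],[0,0,0,0,0,0,-1],[0,0,0,0,0.1,0,-1],[0,0,0,0,0,0,-1],[0,0,0,0,0.1,0,-1],[0,0,0,0,0,0,-1],[0,0,0,0,0,0,-1],[0,0,0,0,0,0,-1]]';  python3 - <<'E'
from plan import *
R1=target([0,0,-1],[.205,.979,0]);plan([600,278.6,30],R1);print(r.sense()["wrist_torque"])
crop(cams.grab_frame('scene'),270,210,120,90,6,'pics/s7.png')
E
```

```text
clock: 8.2
eef_pos: [602.2, 280.5, 31.0]
tcp_rot: [-1.571, -0.001, 1.367]
contact_force: [-0.1, 0.1, -0.8]
opening: 0.262
t 8.2 p [602.2 280.5  31. ] err [-2.2 -1.9 -1. ] open 0.262 F [-0.1  0.1 -0.8]
turn [0.04 0.12 0.07] shift_cm [-0.23   0.101  0.177] minrows 0.1
[ 0.02242223 -0.04811403 -0.01949769]
```

View pics/s7.png

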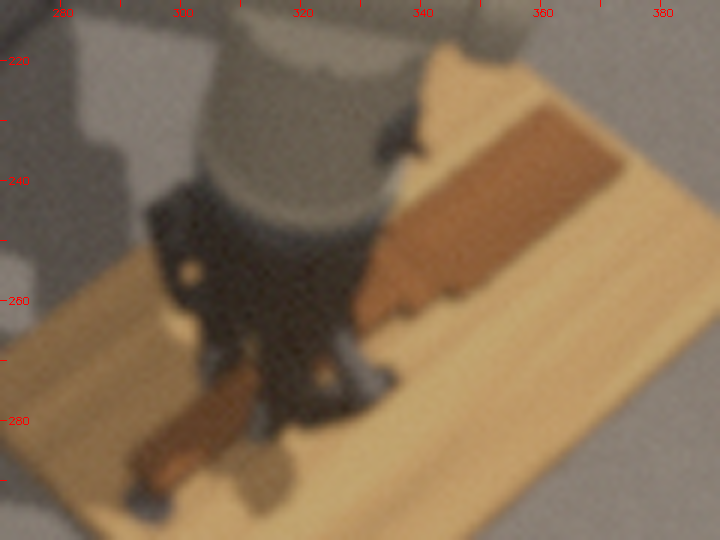

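No contact yet; continue in 1 mm steps.

```bash
python3 -m crank '[[0,0,0,0,0.1,0,-1],[0,0,0,0,0,0,-1],[0,0,0,0,0,0,-1],[0,0,0,0,0,0,-1],[0,0,0,0,0.1,0,-1],[0,0,0,0,0,0,-1],[0,0,0,0,0,0,-1],[0,0,0,0,0,0,-1],[0,0,0,0,0,0,-1],[0,0,0,0,0,0,-1]]';  python3 -c "
from rig import r; s=r.sense();print(s['contact_force'],s['wrist_torque'],s['eef_pos'])"
```

```text
clock: 9.08
eef_pos: [602.4, 280.7, 29.3]
tcp_rot: [-1.572, -0.002, 1.367]
contact_force: [0.2, -1.0, 0.2]
opening: 0.264
[ 0.19648402 -0.96235279  0.24196991] [0.03099363 0.07308456 0.02424498] [602.44225605 280.65016179  29.34440747]
```

```bash
python3 -m crank '[[0,0,0,0,0.1,0,-1],[0,0,0,0,0,0,-1],[0,0,0,0,0,0,-1],[0,0,0,0,0,0,-1],[0,0,0,0,0,0,-1],[0,0,0,0,0,0,-1],[0,0,0,0,0,0,-1],[0,0,0,0,0,0,-1],[0,0,0,0,0,0,-1],[0,0,0,0,0,0,-1]]';  python3 -c "
from rig import r; s=r.sense();print(s['contact_force'],s['wrist_torque'],s['eef_pos'])"; python3 -m crank '[[0,0,0,0,0.1,0,-1],[0,0,0,0,0,0,-1],[0,0,0,0,0,0,-1],[0,0,0,0,0,0,-1],[0,0,0,0,0,0,-1],[0,0,0,0,0,0,-1],[0,0,0,0,0,0,-1],[0,0,0,0,0,0,-1],[0,0,0,0,0,0,-1],[0,0,0,0,0,0,-1]]';  python3 -c "
from rig import r; s=r.sense();print(s['contact_force'],s['wrist_torque'],s['eef_pos'])"
```

```text
clock: 9.92
eef_pos: [602.6, 280.7, 29.3]
tcp_rot: [-1.572, -0.002, 1.367]
contact_force: [0.3, 0.6, -0.1]
opening: 0.265
[ 0.3158663   0.56852072 -0.06143325] [-0.02239573  0.01615175  0.03708389] [602.607939   280.72590971  29.3495369 ]
clock: 10.75
eef_pos: [602.7, 280.8, 29.4]
tcp_rot: [-1.572, -0.002, 1.367]
contact_force: [0.2, 0.3, 1.7]
opening: 0.265
[0.18525766 0.34475189 1.71658218] [-0.00986157  0.10804545  0.03972306] [602.72168483 280.7708937   29.35730963]
```

```bash
python3 -m crank '[[0,0,0,0,0.15,0,-1],[0,0,0,0,0.15,0,-1],[0,0,0,0,0,0,-1],[0,0,0,0,0,0,-1],[0,0,0,0,0,0,-1],[0,0,0,0,0,0,-1],[0,0,0,0,0,0,-1],[0,0,0,0,0,0,-1],[0,0,0,0,0,0,-1],[0,0,0,0,0,0,-1]]';  python3 -c "
from h import *; s=r.sense();print(s['contact_force'],s['wrist_torque'],s['eef_pos'])
crop(cams.grab_frame('scene'),270,210,120,90,6,'pics/s8.png')"
```

```text
clock: 11.58
eef_pos: [602.8, 280.9, 29.3]
tcp_rot: [-1.572, -0.002, 1.367]
contact_force: [-1.2, 0.3, 1.8]
opening: 0.263
[-1.18152843  0.33170832  1.81095368] [-0.0186308   0.16643257 -0.04456139] [602.80794339 280.850991    29.33810064]
```

View pics/s8.png

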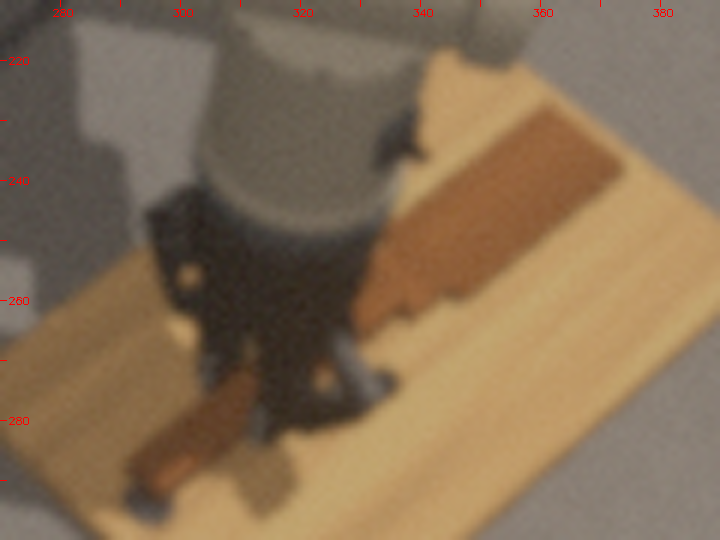

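Contact: z holds at 29.3 while commanded 3 mm lower, force about 2 N, torque rising. Releasing gently and backing up.

```bash
python3 -m crank '[[0,0,0,0,0,0,-0.4],[0,0,0,0,0,0,-0.3],[0,0,0,0,0,0,-0.2],[0,0,0,0,0,0,0],[0,0,0,0,0,0,0.2],[0,0,0,0,0,0,0.3],[0,0,0,0,-0.5,0,0.3],[0,0,0,0,-1,0,0.3],[0,0,0,0,-2,0,0.3],[0,0,0,0,-3,0,0.3]]';  python3 -m crank '[[0,0,0,0,-4,0,1],[0,0,0,0,-4,0,1],[0,0,0,0,-4,0,1],[0,0,0,0,-4,0,1],[0,0,0,0,-4,0,1],[0,0,0,-4,0,0,1],[0,0,0,-4,0,0,1],[0,0,0,-4,0,0,1],[0,0,0,-4,0,0,1],[0,0,0,-4,0,0,1]]';  python3 - <<'E'
from plan import *
cv2.imwrite('pics/s9.png',cams.grab_frame('scene'))
crop(cams.grab_frame('top'),90,125,220,130,3,'pics/t9.png')
ax=np.array([-.547,.1725,.819]);K=np.array([527.9,-331.6,93.3]);xd=np.array([.3,.95,0])
R1=target(-ax,xd);plan(K+ax*120,R1);print(K+ax*120,r.sense()['qpos'].round(2))
E
```

```text
clock: 12.47
eef_pos: [598.6, 278.9, 90.8]
tcp_rot: [-1.563, 0.005, 1.367]
contact_force: [0.1, 0.1, 0.2]
opening: 0.656
clock: 13.3
eef_pos: [561.1, 85.2, 317.9]
tcp_rot: [-1.582, -0.008, 1.376]
contact_force: [0.7, -0.6, -0.0]
opening: 1.0
t 13.4 p [560.5  81.8 317.9] err [ -98.2 -392.7 -126.3] open 1.001 F [-0.3  1.   0.2]
turn [-34.36   5.8    2.21] shift_cm [-40.506  12.374   2.   ] minrows 10.3
[ 462.26 -310.9   191.58] [ 0.14  0.19  1.68  0.    1.26 -1.23]
```

View pics/s9.png

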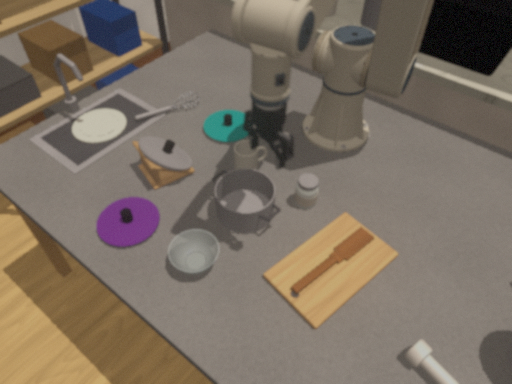

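View pics/t9.png

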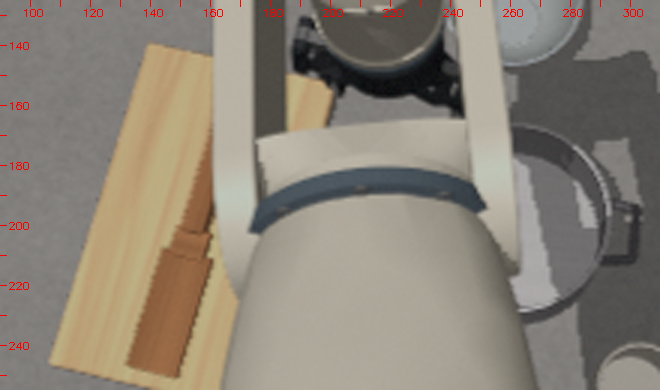

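The spatula lies flat on the board: blade at scene (355,243), handle end at (296,290). The pan is in place. On to the lid.

```bash
python3 -m crank '[[0,0,0,-3.5,0,0.2,1],[0,0,0,-4,0,0.2,1],[-4,0.7,0.3,-4,0.5,0.2,1],[-4,0.7,0.3,-4,0.5,0.2,1],[-4,0.7,0.3,-4,0.8,0,1],[-4,0.7,0.3,-4,1,0,1],[-4,0.7,0.3,-4,1,0,1],[-4,0.7,0.3,-4,1,0,1],[-4,0.7,0.3,-3,1,0,1],[-4,0.7,0.3,-1,1,0,1]]'; python3 -m crank '[[0,0,0,0,0,0,1],[0,0,0,0,0,0,1],[0,0,0,0,0,0,1],[0,0,0,0,0,0,1],[0,0,0,0,0,0,1],[0,0,0,0,0,0,1],[0,0,0,0,0,0,1],[0,0,0,0,0,0,1],[0,0,0,0,0,0,1],[0,0,0,0,0,0,1]]'; python3 - <<'E'
from plan import *
ax=np.array([-.547,.1725,.819]);K=np.array([527.9,-331.6,93.3]);xd=np.array([.3,.95,0])
R1=target(-ax,xd);plan(K+ax*120,R1);print(r.sense()['qpos'].round(2))
p,R,s=pose();cv2.imwrite('pics/w10.png',cams.grab_frame('wrist'));np.savez('w10.npz',p=p,R=R)
cv2.imwrite('pics/t10.png',cams.grab_frame('top'))
E
```

```text
clock: 14.23
eef_pos: [493.3, -278.0, 267.3]
tcp_rot: [-2.186, 0.011, 1.264]
contact_force: [2.1, 1.7, 0.9]
opening: 0.996
clock: 15.07
eef_pos: [495.7, -274.4, 270.5]
tcp_rot: [-2.185, 0.008, 1.269]
contact_force: [-0.4, 0.6, 0.2]
opening: 1.001
t 15.07 p [ 495.7 -274.4  270.5] err [-33.4 -36.5 -79. ] open 1.001 F [-0.4  0.6  0.2]
turn [ 0.19  0.45 -0.28] shift_cm [-4.409  5.27   6.29 ] minrows 2.3
[-0.61 -0.    2.15  0.41  0.43 -2.2 ]
```

View pics/w10.png

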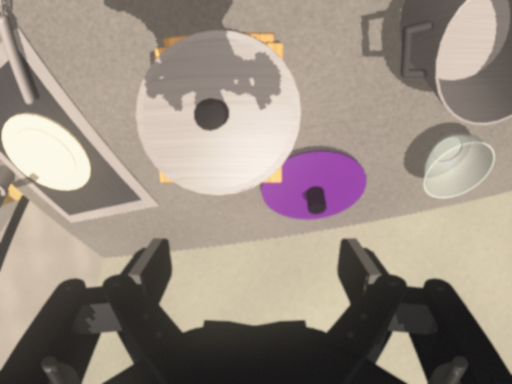

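View pics/t10.png

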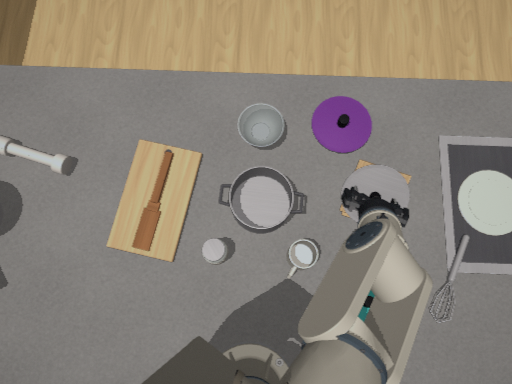

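```bash
cat > fit2.py <<'E'
from h import *
from scipy.optimize import least_squares
z=np.load('w10.npz');p,R0=z['p'],z['R']
a=np.linspace(0,2*np.pi,361)
def ext(p): return np.array([p[:,0].min(),p[:,0].max(),p[:,1].min(),p[:,1].max()])
def circ(c,rad,R=np.eye(3),z=0): return np.array(c)+ (R@np.array([rad*np.cos(a),rad*np.sin(a),z+0*a])).T
def lidR(yaw,t): return (Ro.from_euler("z",yaw)*Ro.from_euler("y",-t)).as_matrix()
def g(q,wt=2,ww=1):
    R=lidR(q[3],np.radians(35));c=q[:3]
    return np.r_[wt*np.r_[ext(px("top",circ(c,94,R,5)))-[341.2,409.7,164.5,226.3],ext(px("scene",circ(c,94,R,5)))-[139,192.4,136,169.6],
      px("top",c+R@[0,0,45])[0]-[375.7,201.3],px("scene",c+R@[0,0,45])[0]-[170,141.6]],
      ww*(ext(pxw(circ(c,94,R,5),p,R0))-[137,301,30,194.5]), ww*(ext(pxw(circ(c,16,R,45),p,R0))-[194,229.5,98,131])]
for w in [(2,1),(0.1,1)]:
    s=least_squares(lambda q:g(q,*w),[542,-336,71,-.3]);print("lid",s.x.round(3),s.fun.round(1));R=lidR(s.x[3],np.radians(35))
    print("knob",(s.x[:3]+R@[0,0,27]).round(1),"axis",R[:,2].round(4))
E
python3 fit2.py; python3 -c "
from h import *
crop(cv2.imread('pics/w10.png'),130,20,180,180,4,'pics/w10c.png');crop(cv2.imread('pics/t10.png'),215,160,95,80,8,'pics/t10c.png')"
```

```text
lid [ 5.42923e+02 -3.35520e+02  7.05760e+01 -3.15000e-01] [-1.2 -0.3 -0.6  0.5 -0.8 -0.4  0.3  0.1 -0.5 -0.2  2.1  1.7 -1.3  0.7
 -0.1  0.9  0.4 -2.4  0.2  0.1]
knob [ 528.2 -330.7   92.7] axis [-0.5453  0.1778  0.8192]
lid [ 5.44223e+02 -3.35681e+02  6.84000e+01 -3.29000e-01] [-0.1 -0.  -0.1 -0.  -0.1 -0.   0.1  0.1 -0.1 -0.   0.1  0.2 -0.5  0.5
  0.2  0.1  1.5 -1.5  0.1 -0.4]
knob [ 529.6 -330.7   90.5] axis [-0.5427  0.1856  0.8192]
```

View pics/w10c.png

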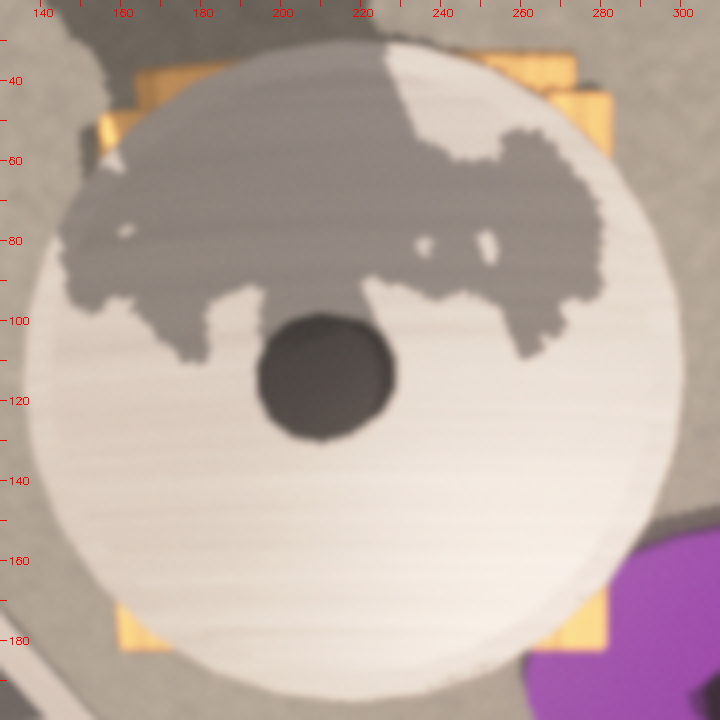

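View pics/t10c.png

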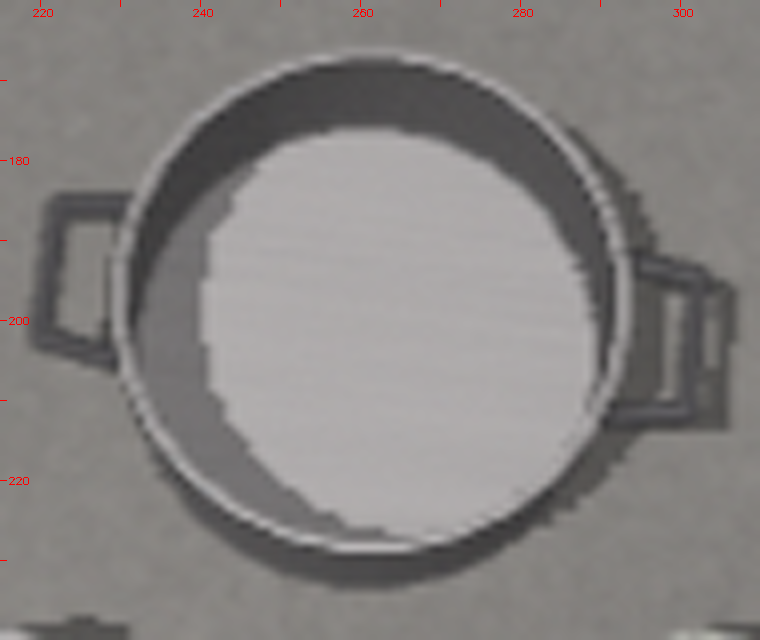

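```bash
python3 - <<'E'
from plan import *
ax=np.array([-.544,.18,.819]);ax/=np.linalg.norm(ax);K=np.array([528.5,-330.9,92.7]);xd=np.array([.314,.95,0])
R1=target(-ax,xd);plan(K+ax*70,R1)
E
```

```text
t 15.17 p [ 495.5 -274.6  270.4] err [  -5.1  -43.7 -120.3] open 0.996 F [-0.  -0.  -0.2]
turn [0.21 1.05 0.18] shift_cm [-4.227 10.335  6.288] minrows 3.1
```

```bash
python3 -m crank '[[0,0.5,0,-0.8,1,1.2,1],[0,0.5,0,-0.9,2,1.3,1],[0,0,0,-0.9,2,1.3,1],[0,0,0,-0.9,2,1.3,1],[0,0,0,-0.7,2,1.2,1],[0,0,0,0,1.3,0,1],[0,0,0,0,0,0,1],[0,0,0,0,0,0,1],[0,0,0,0,0,0,1],[0,0,0,0,0,0,1]]'; python3 - <<'E'
from plan import *
ax=np.array([-.544,.18,.819]);ax/=np.linalg.norm(ax);K=np.array([528.5,-330.9,92.7]);xd=np.array([.314,.95,0])
R1=target(-ax,xd);plan(K-4*ax,R1)
p,R,s=pose();im=cams.grab_frame('wrist');np.savez('w11.npz',p=p,R=R);cv2.imwrite('pics/w11.png',im)
b=K-27*ax;L=np.c_[np.cross(R1[:,0],ax),R1[:,0],ax]
a=np.linspace(0,6.28,120);im=cv2.resize(im,None,fx=1.5,fy=1.5)
for rad,z in [(94,5),(16,45),(16,5)]:
    for u in pxw(b+(L@np.array([rad*np.cos(a),rad*np.sin(a),z+0*a])).T,p,R): cv2.circle(im,tuple((u*1.5).astype(int)),1,(0,255,0),-1)
cv2.imwrite('pics/w11b.png',im)
E
```

```text
clock: 16.0
eef_pos: [490.6, -319.0, 154.9]
tcp_rot: [-2.188, -0.002, 1.246]
contact_force: [-1.1, 0.7, -0.1]
opening: 1.002
t 16.0 p [ 490.6 -319.   154.9] err [ 40.1 -12.6 -65.5] open 1.002 F [-1.1  0.7 -0.1]
turn [ 0.41 -0.32 -0.06] shift_cm [0.067 7.773 0.369] minrows 1.9
```

View pics/w11b.png

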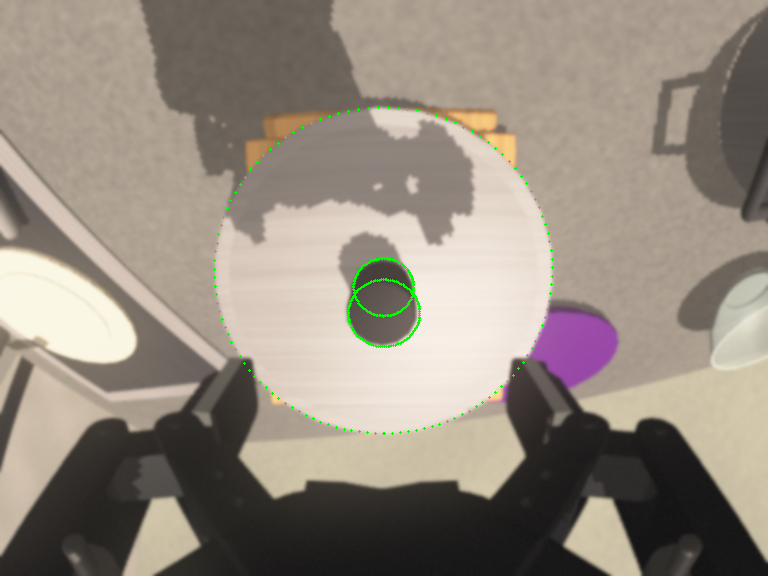

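The overlay of the fitted lid matches disc and knob, with the knob centred at about (255,205) in the raw image. Advancing.

```bash
python3 -m crank '[[0,0,0,0.1,1,0.2,1],[0,0,0,0,1.5,0.2,1],[0,0,0,0,1.5,0,1],[0,0,0,0,1.3,0,1],[0,0,0,0,1,0,1],[0,0,0,0,0.7,0,1],[0,0,0,0,0.3,0,1],[0,0,0,0,0,0,1],[0,0,0,0,0,0,1],[0,0,0,0,0,0,1]]'; python3 - <<'E'
from plan import *
ax=np.array([-.544,.18,.819]);ax/=np.linalg.norm(ax);K=np.array([528.5,-330.9,92.7]);xd=np.array([.314,.95,0])
R1=target(-ax,xd);plan(K-4*ax,R1)
E
```

```text
clock: 16.88
eef_pos: [541.2, -331.6, 110.4]
tcp_rot: [-2.155, 0.006, 1.247]
contact_force: [0.2, 0.1, -0.2]
opening: 0.998
t 16.88 p [ 541.2 -331.6  110.4] err [-10.5  -0.  -21. ] open 0.998 F [ 0.2  0.1 -0.2]
turn [-1.51 -0.02 -0.42] shift_cm [-0.324  1.205  1.99 ] minrows 0.6
```

```bash
python3 -m crank '[[-0.8,0,-0.2,-0.15,0,1,1],[-0.8,0,-0.2,-0.15,0.2,1,1],[0,0,0,0,0.5,0,1],[0,0,0,0,0.4,0,1],[0,0,0,0,0,0,1],[0,0,0,0,0,0,1],[0,0,0,0,0,0,1],[0,0,0,0,0,0,1],[0,0,0,0,0,0,1],[0,0,0,0,0,0,1]]'; python3 - <<'E'
from plan import *
ax=np.array([-.544,.18,.819]);ax/=np.linalg.norm(ax);K=np.array([528.5,-330.9,92.7]);xd=np.array([.314,.95,0])
R1=target(-ax,xd);plan(K-4*ax,R1)
cv2.imwrite('pics/w12.png',cams.grab_frame('wrist'))
E
```

```text
clock: 17.72
eef_pos: [536.2, -332.5, 108.1]
tcp_rot: [-2.149, 0.001, 1.244]
contact_force: [-0.7, 0.3, -0.2]
opening: 1.0
t 17.72 p [ 536.2 -332.5  108.1] err [ -5.5   0.8 -18.6] open 1.0 F [-0.7  0.3 -0.2]
turn [-1.84 -0.31 -0.29] shift_cm [-0.094  1.261  1.477] minrows 0.5
```

View pics/w12.png

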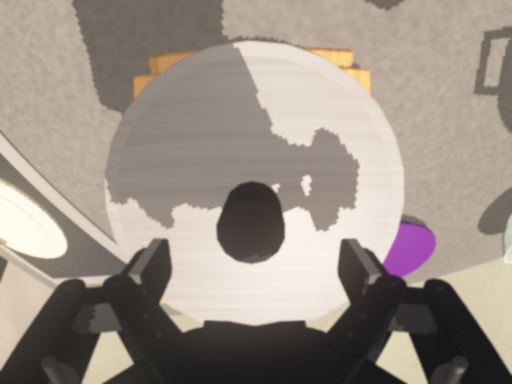

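```bash
python3 - <<'E'
from plan import *
s=r.sense();print(s['qpos'].round(3),s['qvel'].round(3),s['joint_efforts'].round(1))
E
```

```text
[-0.648  0.385  2.13   1.18   0.187 -3.017] [ 0.    -0.001  0.001  0.002  0.    -0.002] [ -0.  -51.  -22.4   0.6  -0.4  -0. ]
```

Joint 6 is at its limit (-3.017) near the wrist singularity. The knob is round, so I'll back off, turn about +60° around the approach axis (which unwinds joint 6) and come in again.

```bash
python3 -m crank '[[0,0,0,0,-2,0.3,1],[0,0,0,0,-2,0.3,1],[0,0,0,0,-2,0.3,1],[0,7,0,0,0,0,1],[0,7,0,0,0,0,1],[0,7,0,0,0,0,1],[0,7,0,0,0,0,1],[0,7,0,0,0,0,1],[0,7,0,0,0,0,1],[0,7,0,0,0,0,1]]'; python3 -m crank '[[0,7,0,0,0,0,1],[0,7,0,0,0,0,1],[0,0,0,0,0,0,1],[0,0,0,0,0,0,1],[0,0,0,0,0,0,1],[0,0,0,0,0,0,1],[0,0,0,0,0,0,1],[0,0,0,0,0,0,1],[0,0,0,0,0,0,1],[0,0,0,0,0,0,1]]'; cat > lid.py <<'E'
from plan import *
ax=np.array([-.544,.18,.819]);ax/=np.linalg.norm(ax);K=np.array([528.5,-330.9,92.7])
def lp(off,rot=60):
    R1=target(-ax,[.314,.95,0])@Ro.from_euler('y',np.radians(rot)).as_matrix();plan(K+off*ax,R1)
    print(r.sense()['qpos'].round(3))
E
python3 -c "
from lid import *
lp(50)"
```

```text
clock: 18.6
eef_pos: [495.8, -318.4, 155.7]
tcp_rot: [-1.968, -0.431, 0.458]
contact_force: [-0.0, 0.3, -0.1]
opening: 0.999
clock: 19.43
eef_pos: [495.7, -318.1, 155.9]
tcp_rot: [-1.852, -0.512, 0.204]
contact_force: [-0.1, -0.4, 0.5]
opening: 1.001
t 19.43 p [ 495.7 -318.1  155.9] err [  5.6  -3.8 -22.2] open 1.001 F [-0.1 -0.4  0.5]
turn [-0.63 -4.15 -1.78] shift_cm [-0.676  2.216  0.131] minrows 0.6
[-0.679  0.242  2.186  0.863  0.25  -1.603]
```

```bash
python3 -m crank '[[-0.6,0,-1.8,-0.7,1,0.1,1],[0,0,0,0,1.4,0,1],[0,0,0,0,1.2,0,1],[0,0,0,0,1,0,1],[0,0,0,0,0.5,0,1],[0,0,0,0,0,0,1],[0,0,0,0,0,0,1],[0,0,0,0,0,0,1],[0,0,0,0,0,0,1],[0,0,0,0,0,0,1]]'; python3 -c "
from lid import *
lp(-4,64);cv2.imwrite('pics/w13.png',cams.grab_frame('wrist'))"
```

```text
clock: 20.27
eef_pos: [518.3, -326.5, 115.3]
tcp_rot: [-1.862, -0.529, 0.215]
contact_force: [0.8, -0.3, 0.3]
opening: 1.0
t 20.27 p [ 518.3 -326.5  115.3] err [ 12.4  -5.2 -25.8] open 1.0 F [ 0.8 -0.3  0.3]
turn [-0.28  0.07 -0.71] shift_cm [-0.355  2.89   0.064] minrows 0.7
[-0.668  0.353  2.174  1.34   0.198 -2.083]
```

View pics/w13.png

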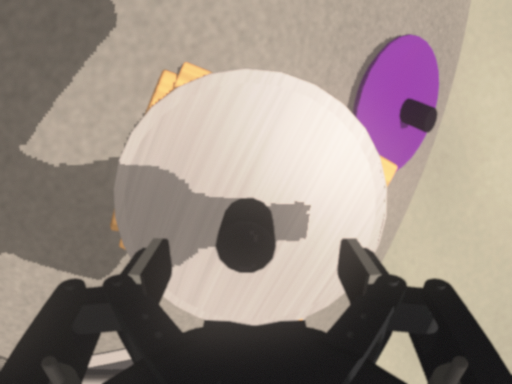

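```bash
python3 -m crank '[[-0.3,0,-0.7,-0.35,0.8,0.1,1],[0,0,0,0,0.8,0,1],[0,0,0,0,0.8,0,1],[0,0,0,0,0.6,0,1],[0,0,0,0,0,0,1],[0,0,0,0,0,0,1],[0,0,0,0,0,0,1],[0,0,0,0,0,0,1],[0,0,0,0,0,0,1],[0,0,0,0,0,0,1]]'; python3 -c "
from lid import *
lp(-4,64);cv2.imwrite('pics/w14.png',cams.grab_frame('wrist'))"
```

```text
clock: 21.15
eef_pos: [531.6, -332.2, 93.0]
tcp_rot: [-1.874, -0.542, 0.222]
contact_force: [0.8, 0.7, -0.1]
opening: 0.999
t 21.15 p [ 531.6 -332.2   93. ] err [-1.   0.6 -3.6] open 0.999 F [ 0.8  0.7 -0.1]
turn [0.19 0.19 0.09] shift_cm [-0.253  0.229  0.157] minrows 0.1
[-0.662  0.416  2.164  1.694  0.194 -2.437]
```

View pics/w14.png

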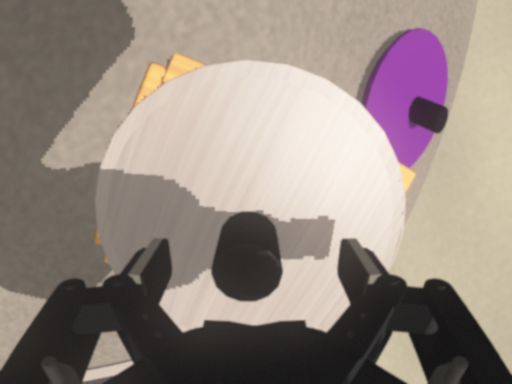

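```bash
python3 -m crank '[[0,0,0,-0.35,0.2,0.1,1],[0,0,0,0,0.1,0,1],[0,0,0,0,0,0,1],[0,0,0,0,0,0,-1],[0,0,0,0,0,0,-1],[0,0,0,0,0,0,-1],[0,0,0,0,0,0,-1],[0,0,0,0,0,0,-1],[0,0,0,0,0,0,-1],[0,0,0,0,0,0,-1]]' 70; python3 -c "
from lid import *
lp(-4,64);p,R,s=pose();np.savez('w15.npz',p=p,R=R);cv2.imwrite('pics/w15.png',cams.grab_frame('wrist'))"
```

```text
clock: 22.03
eef_pos: [530.2, -332.6, 89.6]
tcp_rot: [-1.875, -0.542, 0.222]
contact_force: [-0.1, -0.1, -1.5]
opening: 0.357
t 22.03 p [ 530.2 -332.6   89.6] err [ 0.5  1.  -0.2] open 0.357 F [-0.1 -0.1 -1.5]
turn [0.25 0.18 0.12] shift_cm [0.051 0.026 0.099] minrows 0.0
[-0.665  0.422  2.167  1.746  0.197 -2.493]
```

View pics/w15.png

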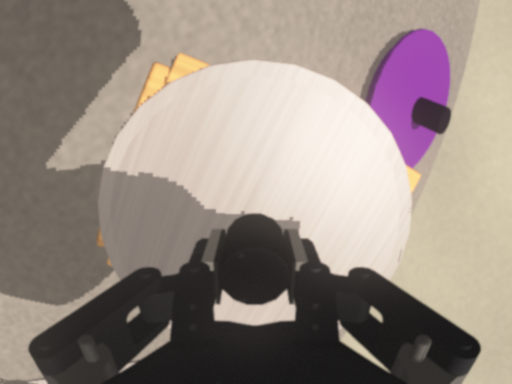

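Knob held (opening 0.357, about 30 mm). Lifting off along the lid's axis.

```bash
python3 -m crank '[[0,0,0,0,-0.3,0,-1],[0,0,0,0,-0.5,0,-1],[0,0,0,0,-0.8,0,-1],[0,0,0,0,-1,0,-1],[0,0,0,0,-1.2,0,-1],[0,0,0,0,-1.2,0,-1],[0,0,0,0,-1.2,0,-1],[0,0,0,0,-1.2,0,-1],[0,0,0,0,-1,0,-1],[0,0,0,0,-0.5,0,-1]]'; python3 - <<'E'
from lid import *
cv2.imwrite('pics/w16.png',cams.grab_frame('wrist'))
p,R,s=pose();print(s['qpos'].round(2),s['opening'])
y=R[:,1]; ang=np.arccos(-y[2]); a=np.cross(y,[0,0,-1]);a/=np.linalg.norm(a)
R1=Ro.from_rotvec(a*ang).as_matrix()@R
np.save('Rlev.npy',R1);plan([p[0],p[1],280],R1);steps([p[0],p[1],280],R1,10)
E
```

```text
clock: 22.92
eef_pos: [475.6, -312.6, 160.4]
tcp_rot: [-1.865, -0.533, 0.218]
contact_force: [0.7, 0.6, -3.7]
opening: 0.363
[-0.71  0.21  2.23  1.03  0.25 -1.8 ] 0.3574132700869014
t 22.97 p [ 475.5 -312.5  160.7] err [  0.    0.  119.3] open 0.357 F [ 0.4 -0.3 -3.9]
turn [15.23  0.   30.95] shift_cm [ 6.061 -9.83  -2.983] minrows 4.9
[1.52 0.   3.1 ] [ 0.61 -0.98 -0.3 ]
[1.52 0.   3.1 ] [ 0.55 -1.02 -0.27]
[1.52 0.   3.1 ] [ 0.5  -1.06 -0.24]
[1.52 0.   3.1 ] [ 0.44 -1.09 -0.22]
[1.52 0.   3.1 ] [ 0.38 -1.12 -0.19]
[1.52 0.   3.1 ] [ 0.32 -1.14 -0.16]
[1.52 0.   3.1 ] [ 0.26 -1.16 -0.13]
[1.52 0.   3.1 ] [ 0.19 -1.17 -0.09]
[1.52 0.   3.1 ] [ 0.13 -1.18 -0.06]
[1.52 0.   3.1 ] [ 0.06 -1.19 -0.03]
```

View pics/w16.png

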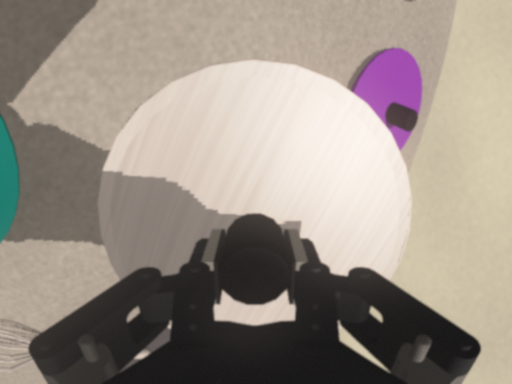

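Lid is held rigidly, 3.7 N (about its weight). Raise and level.

```bash
python3 -m crank '[[1.5,0,3.1,0.6,-1,-0.3,-1],[1.5,0,3.1,0.6,-1,-0.3,-1],[1.5,0,3.1,0.5,-1.1,-0.25,-1],[1.5,0,3.1,0.45,-1.1,-0.2,-1],[1.5,0,3.1,0.4,-1.1,-0.2,-1],[1.5,0,3.1,0.3,-1.1,-0.2,-1],[1.5,0,3.1,0.3,-1.1,-0.1,-1],[1.5,0,3.1,0.2,-1.2,-0.1,-1],[1.5,0,3.1,0.1,-1.2,-0.1,-1],[1.5,0,3.1,0,-0.6,0,-1]]'; python3 - <<'E'
from lid import *
R1=np.load('Rlev.npy');P=[520.5,-13.7,250]
plan(P,R1);steps(P,R1,10);print(r.sense()['qpos'].round(2))
E
```

```text
clock: 23.8
eef_pos: [465.2, -304.8, 257.6]
tcp_rot: [-1.581, -0.039, 0.141]
contact_force: [0.3, 0.3, -4.5]
opening: 0.359
t 23.8 p [ 465.2 -304.8  257.6] err [ 55.3 291.1  -7.6] open 0.359 F [ 0.3  0.3 -4.5]
turn [0.56 0.21 2.21] shift_cm [ 9.527  0.851 28.057] minrows 7.2
[0.06 0.02 0.22] [0.95 0.09 2.81]
[0.06 0.02 0.22] [0.95 0.08 2.81]
[0.06 0.02 0.22] [0.95 0.08 2.81]
[0.06 0.02 0.22] [0.95 0.08 2.81]
[0.06 0.02 0.22] [0.95 0.08 2.81]
[0.06 0.02 0.22] [0.95 0.08 2.81]
[0.06 0.02 0.22] [0.95 0.08 2.81]
[0.06 0.02 0.22] [0.95 0.08 2.81]
[0.06 0.02 0.22] [0.95 0.08 2.81]
[0.06 0.02 0.22] [0.95 0.08 2.81]
[-0.59  0.21  1.79  0.02  1.1  -0.74]
```

```bash
python3 -m crank '[[0.1,0,0.4,0.6,0,1.8,-1],[0.1,0,0.4,1,0.1,2.8,-1],[0.1,0,0.4,1,0.1,3,-1],[0.1,0,0.4,1,0.1,3,-1],[0.1,0,0.4,1,0.1,3,-1],[0,0,0.2,1,0.1,3,-1],[0,0,0,1,0.1,3,-1],[0,0,0,1,0.1,3,-1],[0,0,0,1,0,2.5,-1],[0,0,0,0.5,0,1.5,-1]]'; python3 -m crank '[[0,0,0,0,0,0,-1],[0,0,0,0,0,0,-1],[0,0,0,0,0,0,-1],[0,0,0,0,0,0,-1],[0,0,0,0,0,0,-1],[0,0,0,0,0,0,-1],[0,0,0,0,0,0,-1],[0,0,0,0,0,0,-1],[0,0,0,0,0,0,-1],[0,0,0,0,0,0,-1]]'; python3 - <<'E'
from lid import *
R1=np.load('Rlev.npy');P=[520.5,-13.7,200]
plan(P,R1);print(r.sense()['qpos'].round(2))
p,R,s=pose();np.savez('w17.npz',p=p,R=R);cv2.imwrite('pics/w17.png',cams.grab_frame('wrist'))
crop(cams.grab_frame('scene'),170,100,130,110,6,'pics/s17.png')
E
```

```text
clock: 24.63
eef_pos: [520.1, -19.6, 246.8]
tcp_rot: [-1.568, 0.01, 0.137]
contact_force: [0.3, -0.7, -3.4]
opening: 0.354
clock: 25.47
eef_pos: [518.7, -19.8, 244.7]
tcp_rot: [-1.567, 0.014, 0.137]
contact_force: [-0.1, -1.0, -4.2]
opening: 0.355
t 25.47 p [518.7 -19.8 244.7] err [  1.8   6.1 -44.7] open 0.355 F [-0.1 -1.  -4.2]
turn [-0.24  0.   -0.81] shift_cm [0.325 4.467 0.557] minrows 1.1
[-0.04  0.19  1.85  0.    1.12 -0.18]
```

View pics/w17.png

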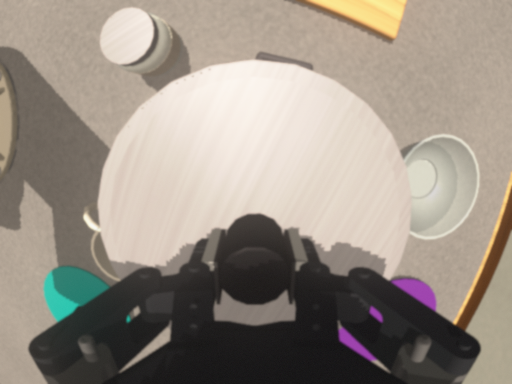

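View pics/s17.png

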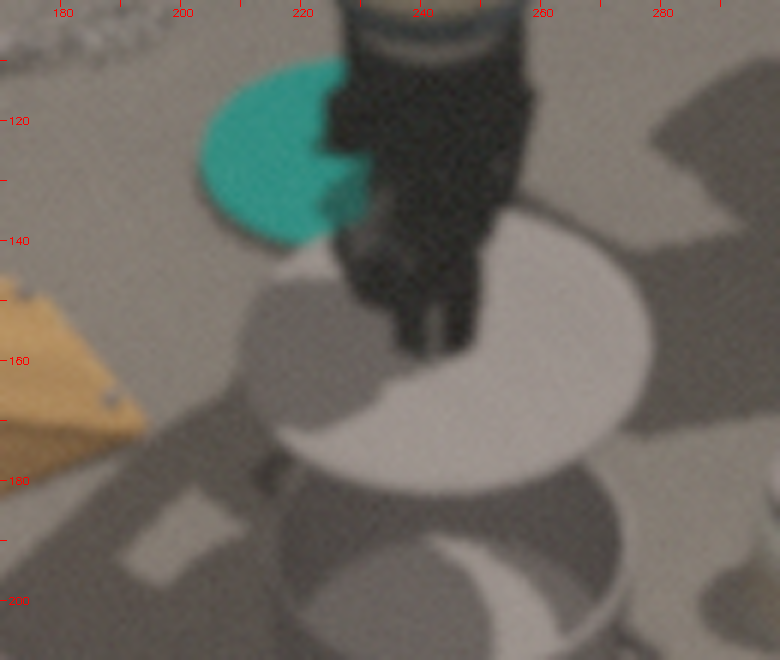

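```bash
cat > fit3.py <<'E'
from h import *
from scipy.optimize import least_squares
im=cv2.GaussianBlur(cv2.imread('pics/w17.png'),(3,3),0).astype(float)
z=np.load('w17.npz');p,R=z['p'],z['R'];I=np.eye(3)
def pts(q,th,rad=94):
    # lid in tool frame: base at (q0,q1,q2), axis -y tilted by q3 (about x), q4 (about z)
    T=Ro.from_rotvec([q[3],0,q[4]]).as_matrix()
    P=np.array([rad*np.cos(th),-5+0*th,rad*np.sin(th)])
    return (T@P).T+np.array(q[:3])
q=np.array([0,23.,0,0,0]);th=np.linspace(np.radians(0),np.radians(180),91)
for it in range(4):
    o=pxw(pts(q,th),np.zeros(3),I);o2=pxw(pts(q,th,97),np.zeros(3),I);n=o2-o;n/=np.linalg.norm(n,axis=1)[:,None]
    w=12 if it==0 else 6;ts=np.arange(-w,w+.1,.25);ed=[]
    for a,b in zip(o,n):
        l=a+ts[:,None]*b;v=cv2.remap(im.astype(np.float32),l[:,:1].astype(np.float32),l[:,1:].astype(np.float32),cv2.INTER_LINEAR)[:,0]
        gr=np.linalg.norm(v[4:]-v[:-4],axis=1);k=gr.argmax();ed.append(ts[k+2] if gr[k]>20 else np.nan)
    ed=np.array(ed);ok=~np.isnan(ed);tgt=o+ed[:,None]*n
    f=lambda x:np.r_[((pxw(pts(x,th[ok]),np.zeros(3),I)-tgt[ok])*n[ok]).sum(1),(x[1]-23)/1.5,np.degrees(x[3:])/1.5]
    s=least_squares(f,q,loss='soft_l1');q=s.x
    print(q[:3].round(2),np.degrees(q[3:]).round(2),ok.sum(),np.abs(s.fun[:-3]).mean().round(2))
np.save('q.npy',q)
axw=R@Ro.from_rotvec([q[3],0,q[4]]).as_matrix()@[0,-1,0];print("base",(p+R@q[:3]).round(1),"axis",axw.round(4))
c=p+R@q[:3];a=np.linspace(0,6.28,721);e1=np.cross(axw,[0,1,0]);e1/=np.linalg.norm(e1);e2=np.cross(axw,e1)
P=px("scene",c+5*axw+94*(np.outer(np.cos(a),e1)+np.outer(np.sin(a),e2)))
print("scene ext",P.min(0),P.max(0),"seen L210.3 R279.2 B182.5")
E
python3 fit3.py
```

```text
[-0.56 22.9   0.58] [ 0.22 -0.36] 75 0.48
[-0.46 22.93  0.57] [ 0.31 -0.22] 74 0.34
[-0.45 22.86  0.55] [ 0.4  -0.22] 74 0.32
[-0.43 22.85  0.55] [ 0.37 -0.17] 74 0.35
base [517.9 -19.2 221.8] axis [ 0.0125 -0.009   0.9999]
scene ext [209.43135516 134.30041595] [278.44462463 182.20646508] seen L210.3 R279.2 B182.5
```

```bash
cat > lidp.py <<'E'
from plan import *
q=np.load('q.npy')
def lid(T=(520.5,-14.0,100)):
    p,R,s=pose();b=p+R@q[:3];D=R@Ro.from_rotvec([q[3],0,q[4]]).as_matrix();axw=D@[0,-1,0]
    w=np.cross(axw,[0,0,1]);e=np.array(T)-b
    print("t",round(s['clock'],2),"base",b.round(1),"err",e.round(1),"F",s['contact_force'].round(1),"M",s['wrist_torque'].round(2),"open",round(s['opening'],3))
    print("turn",np.degrees(R.T@w).round(2),"shift_cm",(R.T@e/10).round(2))
E
python3 -m crank '[[-0.6,0,-0.6,0.2,0.5,0.25,-1],[0,0,0,0.15,1,0.25,-1],[0,0,0,0,1.5,0,-1],[0,0,0,0,1.5,0,-1],[0,0,0,0,1.5,0,-1],[0,0,0,0,1.5,0,-1],[0,0,0,0,1,0,-1],[0,0,0,0,0.5,0,-1],[0,0,0,0,0,0,-1],[0,0,0,0,0,0,-1]]'; python3 -c "
from lidp import *
lid()"
```

```text
clock: 26.4
eef_pos: [521.4, -11.8, 146.4]
tcp_rot: [-1.578, 0.002, 0.139]
contact_force: [0.4, -0.3, -3.6]
opening: 0.356
t 26.4 base [520.9 -11.4 123.6] err [ -0.4  -2.6 -23.6] F [ 0.4 -0.3 -3.6] M [-0.02  0.01  0.08] open 0.356
turn [ 0.06 -0.    0.07] shift_cm [-0.07  2.36 -0.23]
```

```bash
python3 -m crank '[[0,0,0,-0.1,0,-0.25,-1],[0,0,0,0,0.3,0,-1],[0,0,0,0,0.3,0,-1],[0,0,0,0,0.2,0,-1],[0,0,0,0,0,0,-1],[0,0,0,0,0,0,-1],[0,0,0,0,0,0,-1],[0,0,0,0,0,0,-1],[0,0,0,0,0,0,-1],[0,0,0,0,0,0,-1]]'; python3 -c "
from lidp import *
lid();crop(cams.grab_frame('scene'),190,130,110,100,7,'pics/s18.png')
p,R,s=pose();np.savez('w18.npz',p=p,R=R);cv2.imwrite('pics/w18.png',cams.grab_frame('wrist'))"
```

```text
clock: 27.23
eef_pos: [523.1, -14.8, 140.8]
tcp_rot: [-1.579, -0.004, 0.139]
contact_force: [0.0, -0.3, -3.4]
opening: 0.354
t 27.23 base [522.7 -14.5 117.9] err [ -2.2   0.5 -17.9] F [ 0.  -0.3 -3.4] M [-0.05  0.    0.07] open 0.354
turn [ 0.12 -0.    0.41] shift_cm [-0.22  1.79  0.1 ]
```

View pics/s18.png

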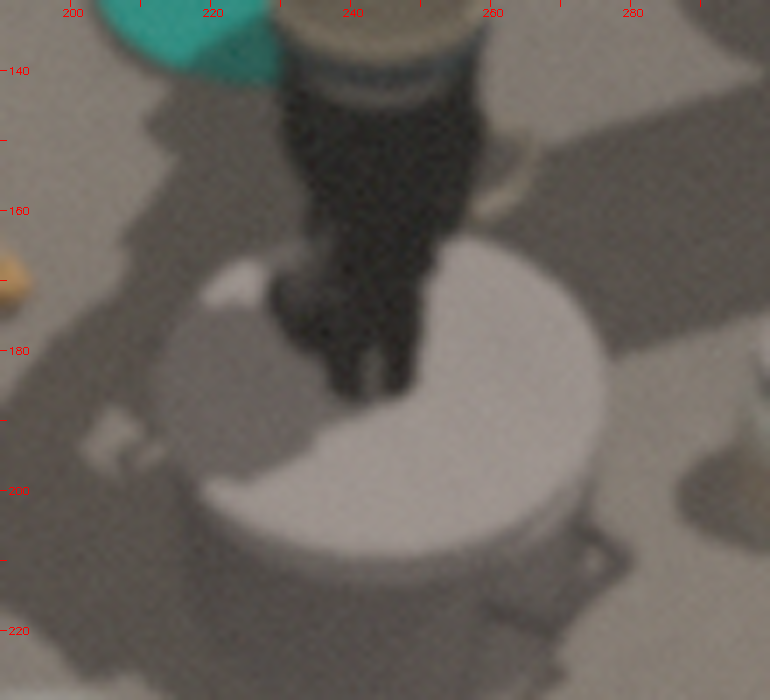

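View pics/w18.png

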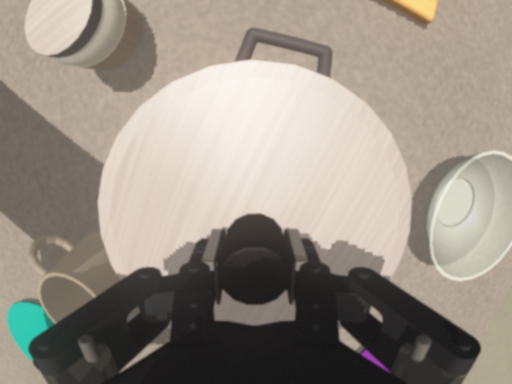

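```bash
python3 - <<'E'
from h import *
z=np.load('w18.npz');p,R=z['p'],z['R']
# outer corners of handle loop seen at (251,28),(332,46): intersect with z~85 (top of bar)
for zz in (80,85):
    for u,v in [(251,28),(332,46),(252,38),(325,53)]:
        o,d=rayw(u,v,p,R);P=o+d*(zz-o[2])/d[2];print(zz,(u,v),P.round(1), np.hypot(P[0]-520.5,P[1]+14).round(1))
E
```

```text
80 (251, 28) [504.  105.7  80. ] 120.8
80 (332, 46) [557.2 103.   80. ] 122.6
80 (252, 38) [505.6  99.   80. ] 114.0
80 (325, 53) [553.2  97.3  80. ] 116.0
85 (251, 28) [504.2 104.4  85. ] 119.5
85 (332, 46) [556.1 101.8  85. ] 121.1
85 (252, 38) [505.8  97.9  85. ] 112.9
85 (325, 53) [552.2  96.2  85. ] 114.7
```

```bash
python3 -m crank '[[0.1,0,0.4,-0.15,0.3,0,-1],[0,0,0,0,0.3,0,-1],[0,0,0,0,0.2,0,-1],[0,0,0,0,0.2,0,-1],[0,0,0,0,0,0,-1],[0,0,0,0,0,0,-1],[0,0,0,0,0,0,-1],[0,0,0,0,0,0,-1],[0,0,0,0,0,0,-1],[0,0,0,0,0,0,-1]]'; python3 -c "
from lidp import *
lid()"
```

```text
clock: 28.17
eef_pos: [521.3, -15.1, 129.4]
tcp_rot: [-1.577, 0.004, 0.139]
contact_force: [0.3, 0.5, -2.8]
opening: 0.356
t 28.17 base [520.7 -14.8 106.5] err [-0.2  0.8 -6.5] F [ 0.3  0.5 -2.8] M [0.   0.04 0.02] open 0.356
turn [ 0.    0.   -0.07] shift_cm [-0.    0.65  0.09]
```

```bash
python3 -m crank '[[0,0,0,0,0.2,0.05,-1],[0,0,0,0,0.2,0,-1],[0,0,0,0,0.1,0,-1],[0,0,0,0,0,0,-1],[0,0,0,0,0.1,0,-1],[0,0,0,0,0,0,-1],[0,0,0,0,0,0,-1],[0,0,0,0,0,0,-1],[0,0,0,0,0,0,-1],[0,0,0,0,0,0,-1]]'; python3 -c "
from lidp import *
lid()"
```

```text
clock: 29.0
eef_pos: [521.3, -14.6, 122.9]
tcp_rot: [-1.577, 0.004, 0.139]
contact_force: [-0.2, -0.5, -3.2]
opening: 0.353
t 29.0 base [520.7 -14.3 100. ] err [-0.2  0.3 -0. ] F [-0.2 -0.5 -3.2] M [ 0.    0.   -0.08] open 0.353
turn [ 0.01  0.   -0.05] shift_cm [-0.02  0.    0.04]
```

```bash
python3 -m crank '[[0,0,0,0,0.15,0,-1],[0,0,0,0,0.1,0,-1],[0,0,0,0,0.1,0,-1],[0,0,0,0,0,0,-1],[0,0,0,0,0,0,-1],[0,0,0,0,0,0,-1],[0,0,0,0,0,0,-1],[0,0,0,0,0,0,-1],[0,0,0,0,0,0,-1],[0,0,0,0,0,0,-1]]'; python3 -c "
from lidp import *
lid();crop(cams.grab_frame('scene'),190,130,110,100,7,'pics/s19.png')"
```

```text
clock: 29.83
eef_pos: [521.7, -14.5, 121.9]
tcp_rot: [-1.578, 0.003, 0.139]
contact_force: [-0.4, 1.3, -1.6]
opening: 0.36
t 29.83 base [521.2 -14.2  99.1] err [-0.7  0.2  0.9] F [-0.4  1.3 -1.6] M [-0.14  0.05 -0.04] open 0.36
turn [ 0.02 -0.    0.01] shift_cm [-0.06 -0.09  0.03]
```

View pics/s19.png

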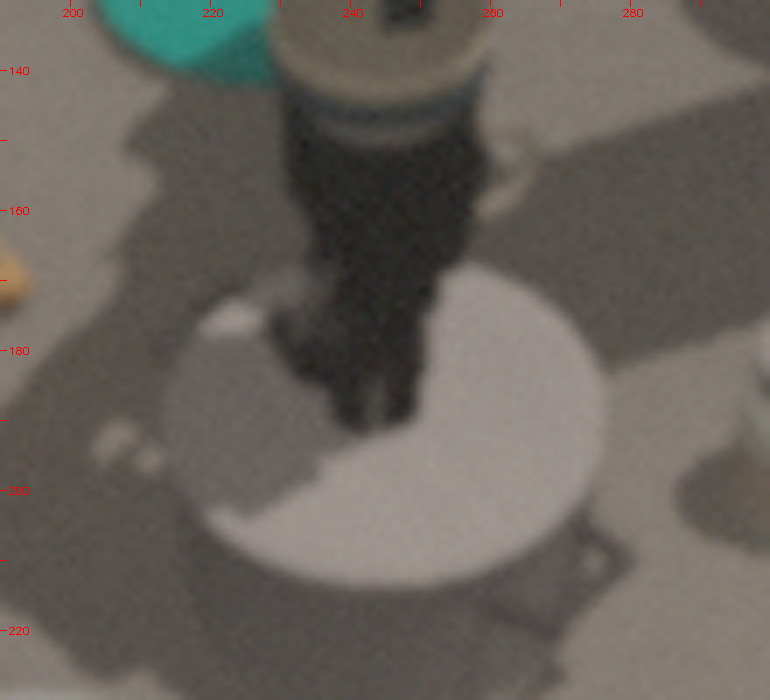

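```bash
python3 -m crank '[[0,0,0,0,0.15,0,-1],[0,0,0,0,0.15,0,-1],[0,0,0,0,0.15,0,-1],[0,0,0,0,0,0,-1],[0,0,0,0,0,0,-1],[0,0,0,0,0,0,-1],[0,0,0,0,0,0,-1],[0,0,0,0,0,0,-1],[0,0,0,0,0,0,-1],[0,0,0,0,0,0,-1]]'; python3 -c "
from lidp import *
lid()"
```

```text
clock: 30.72
eef_pos: [522.1, -14.4, 121.8]
tcp_rot: [-1.578, 0.002, 0.139]
contact_force: [0.5, 0.5, -0.2]
opening: 0.358
t 30.72 base [521.5 -14.1  98.9] err [-1.   0.1  1.1] F [ 0.5  0.5 -0.2] M [-0.17  0.15 -0.08] open 0.358
turn [ 0.02 -0.    0.04] shift_cm [-0.1  -0.11  0.02]
```

The disc rests on the rim: z is stuck at 121.8 and the lid's weight is off the wrist. Release and withdraw.

```bash
python3 -m crank '[[0,0,0,0,0,0,-0.2],[0,0,0,0,0,0,-0.1],[0,0,0,0,0,0,0.1],[0,0,0,0,0,0,0.3],[0,0,0,0,0,0,0.5],[0,0,0,0,0,0,1],[0,0,0,0,0,0,1],[0,0,0,0,-0.5,0,1],[0,0,0,0,-1,0,1],[0,0,0,0,-2,0,1]]'; python3 -m crank '[[0,0,0,0,-3,0,1],[0,0,0,0,-4,0,1],[0,0,0,0,-4,0,1],[0,0,0,0,-4,0,1],[0,0,0,0,0,0,1],[0,0,0,-4,0,0,1],[0,0,0,-4,0,0,1],[0,0,0,-4,0,0,1],[0,0,0,-4,0,0,1],[0,0,0,-4,0,0,1]]'; python3 -m crank '[[0,0,0,0,0,-4,1],[0,0,0,0,0,-4,1],[0,0,0,0,0,-4,1],[0,0,0,0,0,-4,1],[0,0,0,0,0,-4,1],[0,0,0,0,0,0,1],[0,0,0,0,0,0,1],[0,0,0,0,0,0,1],[0,0,0,0,0,0,1],[0,0,0,0,0,0,1]]';python3 -c "
from h import *
s=cams.grab_frame('scene');t=cams.grab_frame('top')
cv2.imwrite('pics/s20.png',s);cv2.imwrite('pics/t20.png',t)
crop(s,180,130,130,110,6,'pics/s20c.png');crop(t,215,150,95,90,7,'pics/t20c.png')"
```

```text
clock: 31.55
eef_pos: [520.8, -14.3, 155.8]
tcp_rot: [-1.577, 0.006, 0.139]
contact_force: [-0.6, -0.1, -0.0]
opening: 0.998
clock: 32.38
eef_pos: [324.1, -40.8, 323.4]
tcp_rot: [-1.58, -0.008, 0.142]
contact_force: [-0.3, -0.2, 1.7]
opening: 0.998
clock: 33.22
eef_pos: [342.0, -244.1, 333.3]
tcp_rot: [-1.588, -0.021, 0.146]
contact_force: [-0.2, 0.5, 0.4]
opening: 0.999
```

View pics/t20.png

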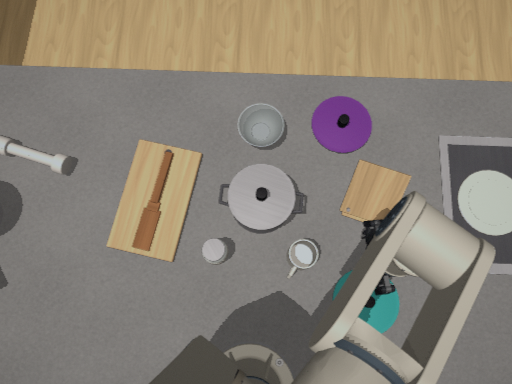

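View pics/s20c.png

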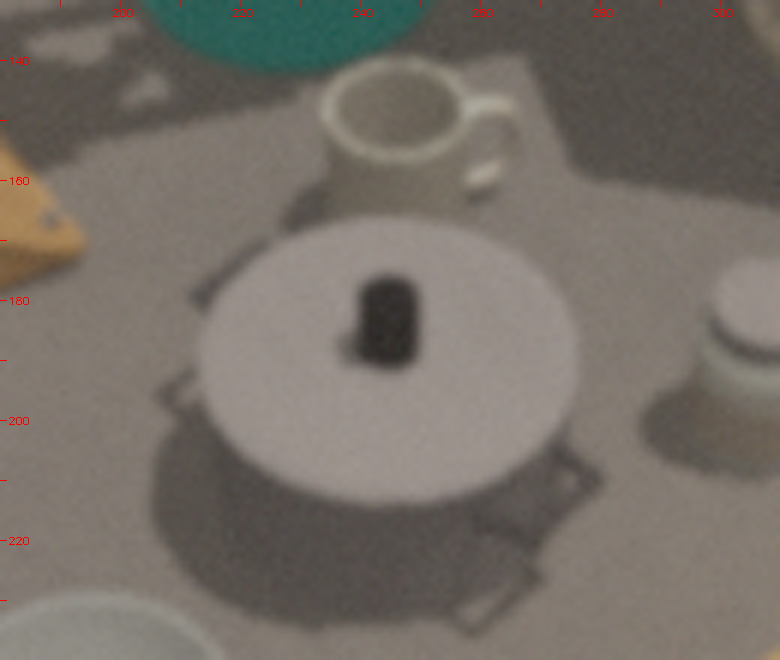

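View pics/t20c.png

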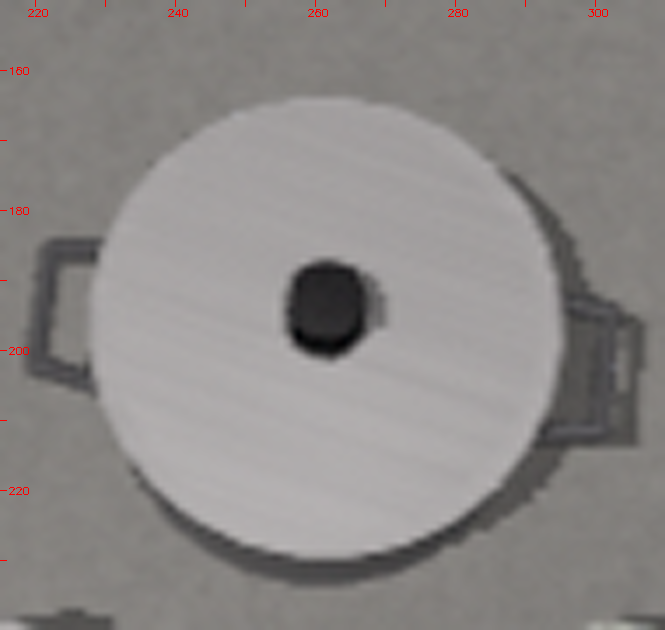

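The lid sits on the pan, concentric, at top (261.5,197). The spatula is on the board and the other objects are where they were. One numeric check on height and level, then hand in.

```bash
python3 - <<'E'
from h import *
from scipy.optimize import least_squares
a=np.linspace(0,2*np.pi,361)
ext=lambda p:np.array([p[:,0].min(),p[:,0].max(),p[:,1].min(),p[:,1].max()])
T=[215+91/7,215+564/7,150+96/7,150+558/7];S=[180+197/6,180+579/6,130+214/6,130+505/6]
def f(q,z=None):
    R=Ro.from_rotvec([q[3],q[4],0]).as_matrix();C=q[:3]+(R@np.array([94*np.cos(a),94*np.sin(a),5+0*a])).T
    return np.r_[ext(px("top",C))-T,ext(px("scene",C))-S]
s=least_squares(f,[520,-14,100,0,0]);print(s.x[:3].round(1),np.degrees(s.x[3:]).round(2),s.fun.round(1))
print("nominal resid",f(np.array([521,-14,100,0,0])).round(1))
a0=cv2.imread('pics/top0.png').astype(int);b=cv2.imread('pics/t20.png').astype(int)
for n,(x,y,w,h) in dict(bowl=(235,100,28,48),mug=(285,240,40,40),jar=(200,236,30,32)).items(): print(n,np.abs(a0[y:y+h,x:x+w]-b[y:y+h,x:x+w]).mean().round(1))
E
```

```text
[521.2 -14.9  98.5] [-0.62  1.19] [-0.2  0.2  0.1  0.  -0.2  0.1  0.   0. ]
nominal resid [-0.6 -0.1 -0.2  0.2  0.1  0.4  0.2 -0.7]
bowl 3.0
mug 3.0
jar 3.0
```

Consistent with level and fully home: nominal residuals are all under 0.7 px.

```bash
python3 -c "
from rig import order;print(order.sign_off())"
```

```text
the job is handed in; nothing more can be done
None
```

The job is done and handed in at about 33 s of the 62 s allowed. I took the spatula out by its handle and laid it flat on the board, releasing it only after contact. Then I lifted the grey lid off its stand by the knob, levelled it, and lowered it onto the pan until its weight rested on the rim.

**Last checks**
- **Lid:** it sits centred on the pan. A seated, level lid matches both camera views within 0.7 px. The free fit gave a height of 98.5 mm instead of 100 and a tilt of about 1.3°, which I put down to measurement error.
- **Spatula:** it lies on the board in both views. I judged that it lies flat by eye.
- **Mug, jar and bowl:** the top-camera pictures from before and after show no change.
- **Pan:** by eye it stands where it was.

**What went wrong on the way**
- On the first reach for the knob, joint 6 ran to its limit. I backed off, turned the gripper about 60° around the knob's axis and came in again.
- The wrist-camera reading of the pan's handle put the pan about 4 mm further out in x than the other views. I trusted the others, and the lid went in without catching.

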